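Scoop the gauge balls from the drying tray into the inspection bin

ROBOT

A 6-joint arm with a two-finger parallel gripper is mounted at the origin on a cart in front of the work surface, level with it; the furniture and walls round the work are solid. World frame = base frame: x ahead of the robot, y to its left, z up, the work surface at z = 0. Lengths are in mm, angles in rad, forces in N, time in s.
With the tool pointing down it reaches from about 300 to 1000 mm from the base axis. Payload 5.1 kg.
Tool frame: the origin (TCP) lies between the finger pads; the fingertips stand 17 mm ahead of it and the grasp point (between the pads) lies 2 mm behind it; y points along the fingers, x is the direction in which the jaws open and shut, and the axes are right-handed (so a half turn about y gives the same grasp; the last joint's range is limited). The gripper opens to 95 mm and grips with 3 to 60 N. Pads are 20 mm wide; open, the fingers measure 119 mm over their backs; the gripper's body (75 mm by 180 mm) begins 59 mm behind the grasp point.
Start: joints at [-0.796, 0.124, 1.65, -0, 1.367, -0.083], TCP at [491.635, -425.182, 231.656] pointing down, gripper open.
Joint ranges: [-2.61, 2.61], [-1.02, 2.33], [0.03, 2.71], [-1.35, 4.49], [0.32, 2.68], [-2.91, 2.91]. Speed limits (rad/s): [2.57, 2.57, 3.14, 3.14, 3.14, 3.14].

INTERFACE

Orientations are given as a unit quaternion [w, x, y, z].
In Python, from bench import bot, cams gives the robot as it stands.
- The arm moves only by the tool play_rows, never from a script. Its argument "moves" is a list of rows, each a list of 7 numbers: the shift along the tool's x, y, z in cm, then the turn, a rotation vector about the tool's x, y, z in degrees, then the opening, from 0 (shut) to 1 (fully open). In form: [[dx, dy, dz, ax, ay, az, claw], ...]. A call has 1 to 12 rows; each row shifts and turns the commanded pose from where the row before left it, along the tool's axes as they then stand; what a row does not reach is not made up. A row lasts 1/10 s, in which the tool goes at most 50 mm and 8.59 degrees, less where a joint would pass 70% of its speed; a pose out of reach is approached as far as the arm can. A call is refused whole if a number of a shift passes 5 or a number of a turn 8.59, either way. A call with a gripper value outside its range is refused whole. The fingers move at their own pace and stop on an object; "force" is the grip in N (left out, the last holds). Time passes only in rows, so rows that do not move let the fingers close. It gives the time, the measured TCP pose, the force and the opening at its end, in the units of the state.
- bot.get_obs(): the state, without advancing time (a new reading comes with each control period).
- cams.grab_frame(name): name is "scene" or "side" or "wrist"; returns (picture, depth): 480x640x3 uint8, red, green, blue; 480x640 float32, mm along the optical axis (not along the pixel's ray), 0 where there is no reading.
- cams.calibration(name): a dict with "fov_y" (degrees; the focal length in pixels is half the picture's height over the tangent of half this angle, whatever the lens; pixels are square), "cx", "cy" (the principal point, pixels), "k1" (the pictures are not rectified: a ray, as slopes to the right and down, at radius r is drawn at 1 + k1 r^2 times it, then the intrinsics apply), "R" (3x3) and "t" (3): a world point X has camera coordinates R X + t. Camera axes: x right, y down, z forward; pixel columns grow to the right and rows downward; lengths in mm; the calibration is good to about 2 mm. A picture is of the moment at which its call begins: read the wrist's pose just before it. calibration takes no time and is no camera call; for the wrist camera it gives the pose at the moment of the call.
- bot.job_done(): hands the job in, once; it reports no verdict.
The state is a dict: "time": time; "qpos": joint angles; "joint_vel": joint speeds; "tau": joint torques, N m; "ee_pos": TCP position; "tool_rot": TCP orientation; "force": force on the tool from outside, world axes, zero at the start; "torque": the same for the moment, N m; "gripper_width": finger opening in mm.
Only numpy, scipy, OpenCV 4.12 (cv2) and the standard library are available. Lean on these libraries where they do the work, as an engineer would, in place of code of your own. Each camera call takes 0.05 s, during which the arm holds its last target.

TASK

Take the scoop by its orange handle, scoop the three white ceramic balls out of the blue drying tray (in as many scoopfuls as you like) and tip them all into the green inspection bin, then stand the empty scoop upright back on the middle of its black mat and let go. The balls must not be touched by the gripper or spilled onto the surface plate, and the other things round about stay where they are.

Things in the scene. Friction and masses are not known exactly. Their poses are not given: they have to be found in the camera images.
- scoop_grip (a point): centre of the upright orange handle plate of the loose scoop (aluminium, 0.13 to 0.22 kg): the plate is 14 mm thick along the scoop's x, 36 mm wide along its y and reaches from 40 to 100 mm above the scoop's underside; this point is 75 mm above the underside and 47 mm behind (-x) the scoop's middle. Grip it from above with the fingers before and behind it (closing along the scoop's x). Site axes: x toward the scoop's open front lip, y to its left, z up.
- scoop_pan (a point): middle of the scoop's pan, on the top of its 2.5 mm floor. The pan is 110 mm long (x, lip at +55, back at -55), 104 mm wide outside and 99 mm inside, walls 2.5 mm thick and 34 mm high at the back, 16 mm from x = -5 to 27 mm and only a 1 mm bead from there to the lip; same axes as scoop_grip.
- scoop_lip (a point): middle of the scoop's front edge, level with its underside. The lip is a thin ramp, 1 mm at the edge, rising in 6 mm to a ridge 1 mm above the pan floor, over which balls roll in; the ridge keeps balls in a level scoop gently moved, raising the lip by some 10 degrees rolls them to the pan's back wall, and they roll out when the lip is tipped down by more than about 25 degrees (40 empties it surely).
- drying_tray: fixed blue open tray with a grey floor; origin at the centre of its underside, on the work surface. Inside 210 mm along its x and 114 mm along its y, walls 4 mm thick (rim rolled to 6 mm) and 32 mm high, inner floor 6 mm above the work surface. The scoop (104 mm wide) fits in lengthwise, facing the tray's +x, with 5 mm each side: set down at the tray's -x end, it can be pushed along the floor to the +x end wall, against which the balls roll over the lip.
- inspection_bin: fixed green open square bin with a cork floor; origin at the centre of its underside. Inside 150 x 150 mm, walls 4 mm thick and 45 mm high, inner floor 6 mm above the work surface.
- scoop_mat: fixed black rubber mat, 170 mm (x) by 160 mm (y), 3 mm thick, on which the scoop stands at the start; origin at the centre of its underside.
- ball_1: loose white ceramic gauge ball, 28 mm diameter, about 37 g; origin at its centre. It starts on the floor of the drying tray, in the +x half (35 to 88 mm from the tray's middle), where its centre is 20 mm above the work surface; it rolls easily and is polished and slippery.
- ball_2: loose white ceramic gauge ball, 28 mm diameter, about 37 g; origin at its centre. It starts on the floor of the drying tray, in the +x half (35 to 88 mm from the tray's middle), where its centre is 20 mm above the work surface; it rolls easily and is polished and slippery.
- ball_3: loose white ceramic gauge ball, 28 mm diameter, about 37 g; origin at its centre. It starts on the floor of the drying tray, in the +x half (35 to 88 mm from the tray's middle), where its centre is 20 mm above the work surface; it rolls easily and is polished and slippery.
- loupe: black eye loupe, 42 mm across, 39 mm tall; loose bystander, to be left alone; origin at the centre of its underside.
- micrometer: green and steel micrometer, 128 mm long, lying flat; loose bystander, to be left alone; origin at the centre of its underside.
- stepped_shaft: stepped steel shaft standing upright, 34 mm across, 87 mm tall; loose bystander, to be left alone; origin at the centre of its underside.
- hex_key: black hex key, 95 mm long, lying flat; loose bystander, to be left alone; origin at the centre of its underside.
- feeler_gauge: closed feeler gauge, 95 mm long, lying flat; loose bystander, to be left alone; origin at the centre of its underside.
- screwdriver: screwdriver with a yellow handle, 179 mm long, lying flat; loose bystander, to be left alone; origin at the centre of its underside.

How it is judged (in metres and radians):
On the way, in this order (a step that is already met when the one before it is completed fails the run):
1. a scoopful is lifted: at least one ball lies in the scoop's pan, raised above the tray (its centre above 65 mm) (((x of ball_1 in the frame of scoop_pan between -0.052 and 0.055 m and y of ball_1 in the frame of scoop_pan between -0.05 and 0.05 m and z of ball_1 in the frame of scoop_pan between 0.005 and 0.03 m and height (world z) of ball_1 above 0.065 m) or (x of ball_2 in the frame of scoop_pan between -0.052 and 0.055 m and y of ball_2 in the frame of scoop_pan between -0.05 and 0.05 m and z of ball_2 in the frame of scoop_pan between 0.005 and 0.03 m and height (world z) of ball_2 above 0.065 m) or (x of ball_3 in the frame of scoop_pan between -0.052 and 0.055 m and y of ball_3 in the frame of scoop_pan between -0.05 and 0.05 m and z of ball_3 in the frame of scoop_pan between 0.005 and 0.03 m and height (world z) of ball_3 above 0.065 m))), for 0.2 s.
2. all three balls are in the inspection bin (x of ball_1 in the frame of inspection_bin between -0.07 and 0.07 m and y of ball_1 in the frame of inspection_bin between -0.07 and 0.07 m and z of ball_1 in the frame of inspection_bin between 0.012 and 0.05 m and x of ball_2 in the frame of inspection_bin between -0.07 and 0.07 m and y of ball_2 in the frame of inspection_bin between -0.07 and 0.07 m and z of ball_2 in the frame of inspection_bin between 0.012 and 0.05 m and x of ball_3 in the frame of inspection_bin between -0.07 and 0.07 m and y of ball_3 in the frame of inspection_bin between -0.07 and 0.07 m and z of ball_3 in the frame of inspection_bin between 0.012 and 0.05 m), for 0.2 s.
At the end, for the whole second after the job is handed in: all three balls lie at rest (under 0.05 m/s) inside the inspection bin; the scoop stands upright (within 0.1 rad) on its mat, its middle within 40 mm of the mat's middle (all of step 2 and linear speed of each of ball_1, ball_2, ball_3 below 0.05 m/s and horizontal distance between scoop_pan and scoop_mat below 0.04 m and angle between scoop_pan's own z axis and vertical below 0.1 rad and height (world z) of scoop_pan below 0.012 m); the robot touches nothing.
It fails at once if the gripper or arm touches a ball (contact force between any of the fingers, the arm and ball_1 above 0.2 N or contact force between any of the fingers, the arm and ball_2 above 0.2 N or contact force between any of the fingers, the arm and ball_3 above 0.2 N).
It fails at once if a ball is spilled onto the surface plate or off it (height (world z) of any of ball_1, ball_2, ball_3 below 0.0165 m).
It fails at once if a bystander is moved by more than 30 mm (distance of any of loupe, micrometer, stepped_shaft, hex_key, feeler_gauge, screwdriver from where it was at the start of the episode above 0.03 m).
It also fails if it takes over 72 s, if anything falls off the work surface, if the arm or the gripper's body presses on something with over 40 N, if the wrist force passes 120 N, or if a joint passes its speed limit or range.

## Working session

There is one attempt and no reset: what is moved stays moved. The work goes in short steps, Python scripts to look and compute and a tool call to move; the robot and the scene stay as the last step left them, time stands still between calls to the robot, and variables do not carry over. Pictures are saved under pics/ and viewed, and the job is handed in when it is done.

Besides the shell and the picture viewer there is one more tool, called as name(argument=value, ...), one argument or row to a line, values as JSON. play_rows: Moves the arm, as the interface text tells. Its arguments: {"type":"object","properties":{"moves":{"type":"array"},"force":{"type":"number"}},"required":["moves"]}

```bash
ls; mkdir -p pics
python3 - <<'E'
from bench import bot, cams
import cv2
print(bot.get_obs())
for n in ["scene","side","wrist"]:
    c=cams.calibration(n); print(n,c)
    p,d=cams.grab_frame(n)
    cv2.imwrite(f"pics/{n}0.png",p[:,:,::-1])
    import numpy as np; np.save(f"pics/{n}0d.npy",d)
E
```

```text
pics
{'time': 0.0, 'qpos': array([-7.95606708e-01,  1.24496483e-01,  1.65165214e+00,  2.26610996e-05,
        1.36751452e+00, -8.25748510e-02]), 'joint_vel': array([-0.00018972,  0.00132601,  0.00038912, -0.00075043, -0.00124135,
        0.00047697]), 'tau': array([ 1.67130118e-03, -4.17587149e+01, -3.59934175e+01,  7.74688390e-02,
        4.91534884e-02, -1.47242959e-04]), 'ee_pos': array([ 491.21978781, -424.75646248,  230.40552431]), 'tool_rot': array([ 0.66296022, -0.66232362,  0.24744895, -0.24613044]), 'force': array([-0.06145424,  0.71587492,  0.72757216]), 'torque': array([ 0.04584753,  0.01629898, -0.00480888]), 'gripper_width': 94.70429948470566}
scene {'fov_y': 46.97333897103519, 'cx': 317.2916037548003, 'cy': 238.5731014024548, 'k1': -0.05266717707902506, 'R': array([[-0.69737131, -0.71648701,  0.01787757],
       [-0.45976344,  0.42808338, -0.77805025],
       [ 0.54980981, -0.55080938, -0.62794761]]), 't': array([ 348.93661031,  298.8201234 , 1257.27779109])}
side {'fov_y': 45.04691118946846, 'cx': 320.32883170113985, 'cy': 248.521064335123, 'k1': -0.016156955017951904, 'R': array([[-0.99602521, -0.08879712, -0.00698979],
       [-0.06898881,  0.81871022, -0.57004747],
       [ 0.05634119, -0.56729944, -0.82158202]]), 't': array([ 509.39780168,  104.61533026, 1691.54458172])}
wrist {'fov_y': 60.523443758231096, 'cx': 320.3386217094071, 'cy': 240.32390353463325, 'k1': 0.021656803518850704, 'R': array([[ 0.75656047, -0.65391875, -0.00255456],
       [-0.63214908, -0.73236229,  0.25304746],
       [-0.16734334, -0.18983084, -0.96745049]]), 't': array([-648.73541519,  -28.56371825,  391.10601857])}
```

View pics/scene0.png

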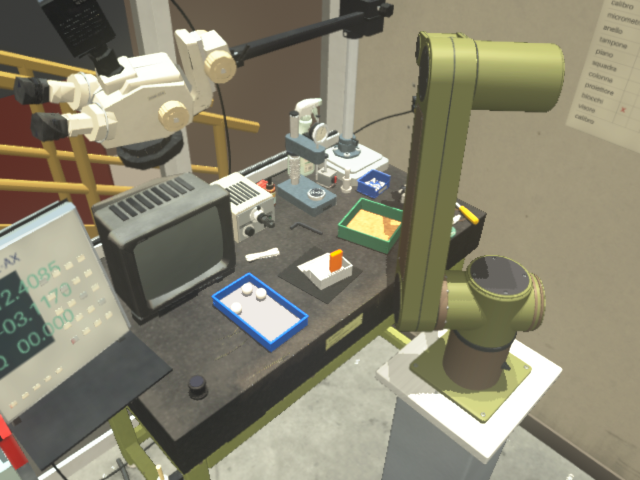

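View pics/side0.png

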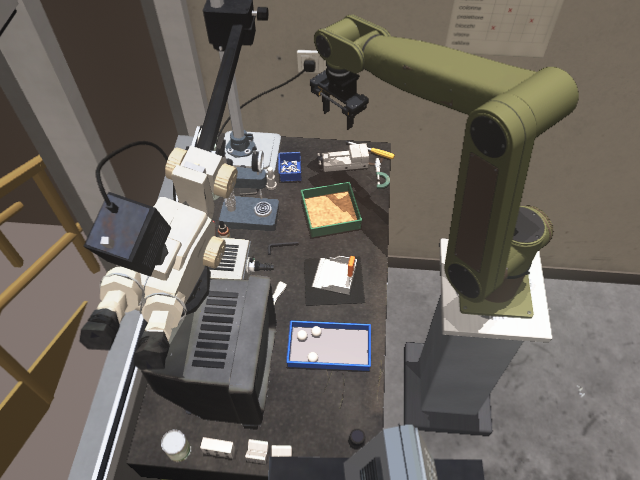

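View pics/wrist0.png

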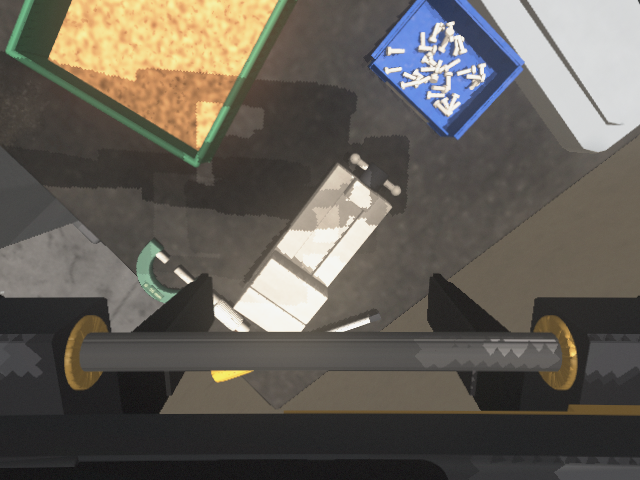

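```bash
cat > h.py <<'E'
import numpy as np, cv2
from bench import bot, cams
def K(c):
    f=240/np.tan(np.radians(c["fov_y"]/2)); return f
def rays(c,uv):
    uv=np.atleast_2d(np.asarray(uv,float)); f=K(c)
    M=np.array([[f,0,c["cx"]],[0,f,c["cy"]],[0,0,1]])
    s=cv2.undistortPoints(uv.reshape(-1,1,2),M,np.array([c["k1"],0,0,0,0.])).reshape(-1,2)
    return np.c_[s,np.ones(len(s))]
def plane(c,uv,z):
    r=rays(c,uv)@c["R"]; o=-c["R"].T@c["t"]
    return o+r*((z-o[2])/r[:,2])[:,None]
def dpts(c,uv,d):
    return (rays(c,uv)*np.asarray(d)[:,None]-c["t"])@c["R"]
def cloud(c,d):
    v,u=np.mgrid[0:480,0:640]
    P=dpts(c,np.c_[u.ravel(),v.ravel()],d.ravel()).reshape(480,640,3); P[d==0]=np.nan
    return P
def proj(c,X):
    p=np.atleast_2d(X)@c["R"].T+c["t"]; s=p[:,:2]/p[:,2:]; r2=(s**2).sum(1,keepdims=True)
    return s*(1+c["k1"]*r2)*K(c)+[c["cx"],c["cy"]]
E
python3 - <<'E'
from h import *
for n in ["scene","side"]:
    c=cams.calibration(n); im=cv2.imread(f"pics/{n}0.png"); d=np.load(f"pics/{n}0d.npy"); P=cloud(c,d)
    hsv=cv2.cvtColor(im,cv2.COLOR_BGR2HSV); H,S,V=cv2.split(hsv)
    def blob(m,name,zlo,zhi,rect=True):
        m=m&(P[...,2]>zlo)&(P[...,2]<zhi)&(P[...,0]>250)&(P[...,0]<900)
        k,l,st,ce=cv2.connectedComponentsWithStats(m.astype(np.uint8))
        for i in np.argsort(-st[1:,4])[:4]+1:
            if st[i,4]<15: continue
            q=P[l==i]
            r=cv2.minAreaRect(q[:,:2].astype(np.float32))
            print(n,name,st[i,4],ce[i].round(),"mean",q.mean(0).round(1),"rect",np.round(r[0],1),np.round(r[1],1),round(r[2],1), "zmax",np.percentile(q[:,2],98).round(1))
    blob((H>105)&(H<125)&(S>150)&(V>80),"blue",20,45)
    blob((H>60)&(H<85)&(S>100),"green",38,60)
    blob((H>4)&(H<16)&(S>180)&(V>120),"orange",30,130)
    blob((S<60)&(V>190),"white",10,60)
    zz=P[...,2]; tab=P[(zz>-10)&(zz<10)&(P[...,0]>300)&(P[...,0]<700)]
    print(np.median(tab,0))
E
```

```text
scene blue 597 [260. 307.] mean [461.8 236.8  26.9] rect [461.  240.7] [225.1 127.8] 1.5 zmax 34.4
scene green 49 [349. 213.] mean [ 562.2 -190.1   44.9] rect [ 566.5 -200.3] [ 17.9 163. ] 22.7 zmax 49.6
scene orange 158 [335. 262.] mean [412.6  22.7  74.7] rect [412.1  21.4] [34.9 12.6] 71.0 zmax 100.5
scene white 1149 [354. 163.] mean [ 751.5 -418.9   41.5] rect [ 773.2 -407.2] [200.8 250.1] 8.7 zmax 51.0
scene white 142 [330. 271.] mean [426.9  25.5  36.9] rect [446.1  13. ] [108.5  84.1] 77.8 zmax 45.1
scene white 112 [305. 168.] mean [ 850.6 -281.    33.9] rect [ 848.4 -286.6] [51.4 18.7] 72.3 zmax 57.8
scene white 90 [261. 293.] mean [496.3 205.5  26.5] rect [504.1 199.9] [23.6 45.2] 51.8 zmax 34.9
[4.52702626e+02 1.97731591e+02 4.39305156e-01]
side blue 376 [328. 349.] mean [467.9 260.1  31.3] rect [466.3 242. ] [221.2 129.3] 2.0 zmax 38.5
side blue 29 [326. 323.] mean [479.1 182.6  31.1] rect [480.5 183.2] [46.9  7.7] 6.5 zmax 35.6
side blue 29 [349. 324.] mean [417.2 181.4  33. ] rect [418.6 181.4] [43.9  5.9] 5.9 zmax 38.0
side white 642 [267. 146.] mean [ 732.9 -461.1   41.1] rect [ 751.9 -448.4] [111.9 174. ] 2.0 zmax 51.8
side white 348 [257. 450.] mean [617.9 538.6  29.4] rect [618.2 540.1] [43.  47.7] 86.1 zmax 40.6
side white 330 [216. 445.] mean [713.7 542.3  50.1] rect [713.2 542.9] [27.5 74.9] 86.5 zmax 55.9
side white 192 [281. 451.] mean [558.7 535.8  29.8] rect [557.7 535.5] [46.2 20. ] 4.1 zmax 40.7
[4.90753647e+02 1.11121887e+02 3.06912091e-01]
```

Run:
```python
import cv2
for n,(a,b,c,d) in {"scene":(180,420,180,380),"side":(230,400,130,390)}.items():
    im=cv2.imread(f"pics/{n}0.png")[c:d,a:b]
    s=min(800/(b-a),600/(d-c)); cv2.imwrite(f"pics/{n}0z.png",cv2.resize(im,None,fx=s,fy=s,interpolation=cv2.INTER_CUBIC)[:600,:800])
```

```text
(no output)
```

View pics/scene0z.png

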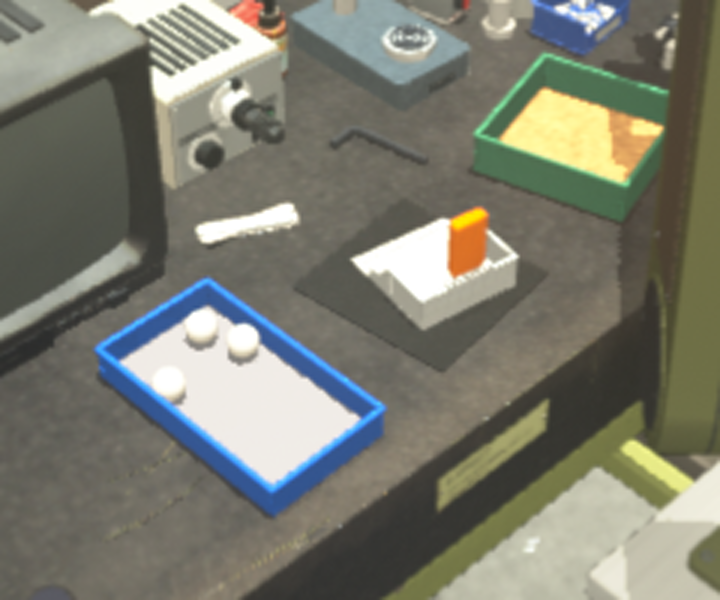

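View pics/side0z.png

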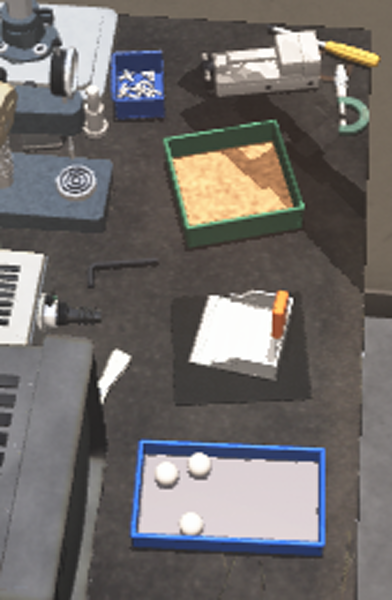

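Run:
```python
from h import *
G=np.full((14,18),np.nan)
for n in ["side","scene"]:
    c=cams.calibration(n); d=np.load(f"pics/{n}0d.npy"); P=cloud(c,d).reshape(-1,3)
    P=P[~np.isnan(P[:,0])]
    i=((P[:,0]-200)//50).astype(int); j=((P[:,1]+450)//50).astype(int)
    for a in range(14):
        for b in range(18):
            q=P[(i==a)&(j==b),2]
            if len(q)>3: G[a,b]=np.nanmax([G[a,b],np.percentile(q,97)])
print("y",np.arange(-450,450,50))
for a in range(14): print(200+50*a, np.nan_to_num(G[a],nan=-1).astype(int))
```

```text
y [-450 -400 -350 -300 -250 -200 -150 -100  -50    0   50  100  150  200
  250  300  350  400]
200 [-857 -857 -856 -857  642  656  668  675  670 -861  710 -860 -858   -1
   -1   -1   -1   -1]
250 [  -1   -1   -1  621  635  647  653  647 -862 -864   -1   -1   -1   -1
   -1   -1   -1   -1]
300 [ 14  13 594 613 626 631 623   5   5   6   5   6   4   6  11   5   5   4]
350 [ 59 566 591 604 608 558   7   5   6   7   8   5  34  34  34  32   5   5]
400 [562 564 580 580  46  47   6   6  39 104  38   5  34  11  31  33   5   4]
450 [546 557 565 550  12  44  45   7  31  11  34   7  33  30  32  33   4   5]
500 [544 551 507  45  13  16  46   7  11  11  10   6  34  33  33  33   6   5]
550 [525  35   7  47  46  46  43   7   7   6   6   6  33  34  34  32   4   6]
600 [ 43  40  39   6   5   6   6  10   6  88  83  11 274 280 280 280 280 280]
650 [568  42  84   7 279 286  37  10   7 106 108 575 569 484 489 281 280 280]
700 [577 543 542 544 543 541 542 543 542 559 563 593 607 553 551 565 761 756]
750 [578 546 546 549 549 548 548 549 549 548 596 605 612 560 560 607 807 784]
800 [585 524 260 206 283 283  39  98 118 417 588 652 707 746 784 810 817 758]
850 [575 257 262 260  76   7  33  -1 283 409 118  -1  -1 222 224 224 551 549]
```

play_rows(
  moves=[
    [0,0,-1.5,0,0,-8.17,1],
    [0,0,-1.5,0,0,-8.17,1],
    [0,0,-1.5,0,0,-8.17,1],
    [0,0,-1.5,0,0,-8.17,1],
    [0,0,-1,0,0,-8.17,1],
  ],
)

```text
time: 0.65
ee_pos: [445.1, -478.7, 232.6]
tool_rot: [-0.533, 0.708, 0.002, 0.464]
force: [1.1, 0.4, 0.1]
gripper_width: 95.1
```

play_rows(
  moves=[
    [-0.42,-4.85,0,0,0,0,1],
    [-0.42,-4.85,0,0,0,0,1],
    [-0.42,-4.85,0,0,0,0,1],
    [-0.42,-4.85,0,0,0,0,1],
    [-0.42,-4.85,0,0,0,0,1],
    [-0.42,-4.85,0,0,0,0,1],
    [-0.42,-4.85,0,0,0,0,1],
    [-0.42,-4.85,0,0,0,0,1],
    [-0.42,-4.85,0,0,0,0,1],
    [-0.38,-4.85,0,0,0,0,1],
    [0,0,0,0,0,0,1],
    [0,0,0,0,0,0,1],
  ],
)

```text
time: 1.85
ee_pos: [182.6, -255.3, 574.6]
tool_rot: [-0.535, 0.707, -0.002, 0.463]
force: [-0.1, 0.2, -0.4]
gripper_width: 95.4
```

Run:
```python
from h import *
import pickle
o=bot.get_obs(); c=cams.calibration("wrist"); p,d=cams.grab_frame("wrist")
print(o["time"],o["ee_pos"],o["tool_rot"],o["qpos"]); print(-c["R"].T@c["t"],c["R"])
cv2.imwrite("pics/w1.png",p[:,:,::-1]); np.save("pics/w1d.npy",d); pickle.dump(c,open("pics/w1c.pkl","wb"))
```

```text
1.85 [ 182.55333789 -255.33996472  574.6105847 ] [-0.5348662   0.70699773 -0.00242731  0.46267316] [-1.61689841 -1.0238444   1.96866168  0.5400707   1.68750561 -0.69336848]
[ 154.25854443 -135.8930712   691.09822124] [[ 0.57249282 -0.49830426  0.65111046]
 [-0.75941518 -0.62163968  0.19197056]
 [ 0.30909635 -0.60436493 -0.73430407]]
```

View pics/w1.png

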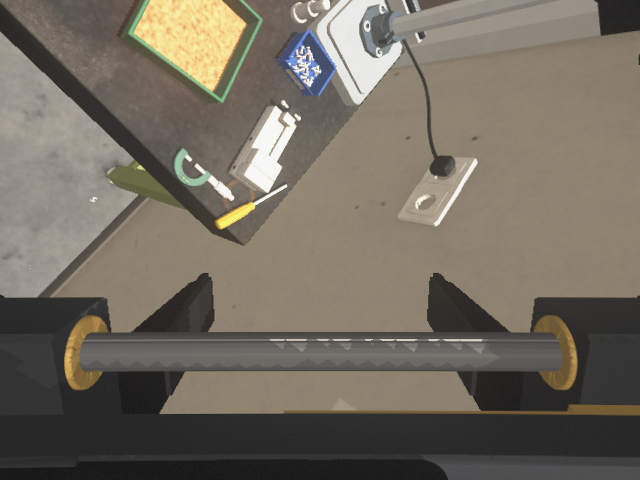

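```bash
cat >> h.py <<'E'
from scipy.spatial.transform import Rotation as Ro, Slerp
def Rq(q): return Ro.from_quat([q[1],q[2],q[3],q[0]])
def down(yaw=0,tilt=0):
    """tool x at yaw, tool y down; tilt>0 raises the +x (lip) side"""
    R0=np.array([[1,0,0],[0,0,1],[0,-1,0.]])
    return Ro.from_euler('z',yaw,degrees=True)*Ro.from_euler('y',-tilt,degrees=True)*Ro.from_matrix(R0)
def rows(p0,R0,p1,R1,n=None,claw=1,show=True):
    p0=np.array(p0,float);p1=np.array(p1,float)
    ang=np.degrees((R0.inv()*R1).magnitude())
    if n is None: n=int(max(np.ceil(np.linalg.norm(p1-p0)/48),np.ceil(ang/8.3),1))
    rv=(R0.inv()*R1).as_rotvec()/n
    dR=Ro.from_rotvec(rv); out=[];R=R0
    for i in range(n):
        s=R.inv().apply((p1-p0)/n)/10
        out.append([round(float(x),2) for x in np.r_[s,np.degrees(rv)]]+[claw]); R=R*dR
    if show: print(n,"rows:",out)
    return out
def cur():
    o=bot.get_obs(); return o["ee_pos"],Rq(o["tool_rot"]),o
E
python3 - <<'E'
from h import *
p,R,o=cur(); print(R.as_matrix())
rows(p,R,[400,-300,450],down(0),8)
rows([400,-300,450],down(0),[450,60,300],down(0))
E
```

```text
[[ 0.5735173   0.4930579   0.65419555]
 [-0.49782282 -0.42443892  0.75632271]
 [ 0.65057694 -0.75943763  0.00203241]]
8 rows: [[0.83, 2.74, 1.34, 1.79, -4.89, 4.86, 1], [1.17, 2.7, 1.17, 1.79, -4.89, 4.86, 1], [1.49, 2.62, 0.97, 1.79, -4.89, 4.86, 1], [1.78, 2.51, 0.75, 1.79, -4.89, 4.86, 1], [2.04, 2.37, 0.52, 1.79, -4.89, 4.86, 1], [2.27, 2.2, 0.26, 1.79, -4.89, 4.86, 1], [2.45, 2.0, -0.01, 1.79, -4.89, 4.86, 1], [2.6, 1.78, -0.28, 1.79, -4.89, 4.86, 1]]
9 rows: [[0.56, 1.67, 4.0, 0.0, 0.0, 0.0, 1], [0.56, 1.67, 4.0, 0.0, 0.0, 0.0, 1], [0.56, 1.67, 4.0, 0.0, 0.0, 0.0, 1], [0.56, 1.67, 4.0, 0.0, 0.0, 0.0, 1], [0.56, 1.67, 4.0, 0.0, 0.0, 0.0, 1], [0.56, 1.67, 4.0, 0.0, 0.0, 0.0, 1], [0.56, 1.67, 4.0, 0.0, 0.0, 0.0, 1], [0.56, 1.67, 4.0, 0.0, 0.0, 0.0, 1], [0.56, 1.67, 4.0, 0.0, 0.0, 0.0, 1]]
```

play_rows(
  moves=[
    [0.83,2.74,1.34,1.79,-4.89,4.86,1],
    [1.17,2.7,1.17,1.79,-4.89,4.86,1],
    [1.49,2.62,0.97,1.79,-4.89,4.86,1],
    [1.78,2.51,0.75,1.79,-4.89,4.86,1],
    [2.04,2.37,0.52,1.79,-4.89,4.86,1],
    [2.27,2.2,0.26,1.79,-4.89,4.86,1],
    [2.45,2.0,0,1.79,-4.89,4.86,1],
    [2.6,1.78,-0.28,1.79,-4.89,4.86,1],
    [0,0,0,0,0,0,1],
  ],
)

```text
time: 2.8
ee_pos: [400.4, -300.2, 447.7]
tool_rot: [0.709, -0.705, 0.001, -0.004]
force: [0.5, 0.6, -1.5]
gripper_width: 95.6
```

Run:
```python
from h import *
p,R,o=cur(); print(o["time"],p,R.as_matrix().round(3).tolist(),o["qpos"])
rows(p,R,[450,60,320],down(0))
```

```text
2.8 [ 400.37226574 -300.16271623  447.67752407] [[1.0, 0.005, 0.007], [-0.007, 0.006, 1.0], [0.005, -1.0, 0.006]] [-0.75503527 -0.25483139  1.65577854  0.00806893  1.74110092 -0.74713947]
9 rows: [[0.52, 1.45, 4.0, -0.04, -0.04, 0.03, 1], [0.52, 1.44, 4.0, -0.04, -0.04, 0.03, 1], [0.53, 1.44, 4.0, -0.04, -0.04, 0.03, 1], [0.53, 1.44, 4.0, -0.04, -0.04, 0.03, 1], [0.53, 1.43, 4.0, -0.04, -0.04, 0.03, 1], [0.54, 1.43, 4.0, -0.04, -0.04, 0.03, 1], [0.54, 1.43, 4.0, -0.04, -0.04, 0.03, 1], [0.54, 1.42, 4.0, -0.04, -0.04, 0.03, 1], [0.55, 1.42, 4.0, -0.04, -0.04, 0.03, 1]]
```

play_rows(
  moves=[
    [0.54,1.4,4,-0.04,-0.04,0.03,1],
    [0.54,1.4,4,-0.04,-0.04,0.03,1],
    [0.54,1.4,4,-0.04,-0.04,0.03,1],
    [0.54,1.4,4,-0.04,-0.04,0.03,1],
    [0.54,1.4,4,-0.04,-0.04,0.03,1],
    [0.54,1.4,4,-0.04,-0.04,0.03,1],
    [0.54,1.4,4,-0.04,-0.04,0.03,1],
    [0.54,1.4,4,-0.04,-0.04,0.03,1],
    [0.54,1.4,4,-0.04,-0.04,0.03,1],
    [0,0,0,0,0,0,1],
    [0,0,0,0,0,0,1],
  ],
)

```text
time: 3.9
ee_pos: [449.7, 58.0, 328.1]
tool_rot: [-0.703, 0.711, 0.002, 0.006]
force: [0.7, -0.8, -0.1]
gripper_width: 94.7
```

```bash
cat > snap.py <<'E'
import sys,pickle
from h import *
n,cam=sys.argv[1],sys.argv[2]
p,R,o=cur(); c=cams.calibration(cam); im,d=cams.grab_frame(cam)
print(o["time"],p.round(1),R.as_matrix().round(3).tolist(),o["force"].round(1),o["qpos"].round(2))
cv2.imwrite(f"pics/{n}.png",im[:,:,::-1]); np.save(f"pics/{n}d.npy",d); pickle.dump(c,open(f"pics/{n}c.pkl","wb"))
E
python3 snap.py w2 wrist
```

```text
3.9 [449.7  58.  328.1] [[1.0, 0.011, 0.005], [-0.005, -0.012, 1.0], [0.011, -1.0, -0.012]] [ 0.7 -0.8 -0.1] [ 0.02 -0.37  1.94 -0.01  1.56  0.02]
```

View pics/w2.png

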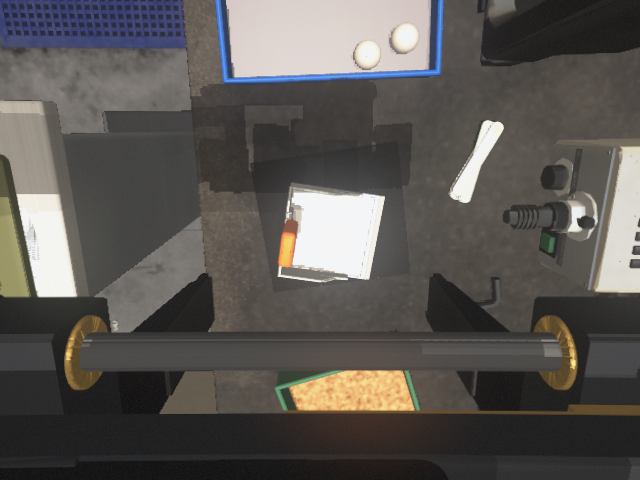

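```bash
python3 - <<'E'
from h import *
import pickle
c=pickle.load(open("pics/w2c.pkl","rb")); d=np.load("pics/w2d.npy"); im=cv2.imread("pics/w2.png"); P=cloud(c,d)
H,S,V=cv2.split(cv2.cvtColor(im,cv2.COLOR_BGR2HSV))
print("cam",-c["R"].T@c["t"],c["R"].round(3).tolist())
m=(H>4)&(H<18)&(S>150)&(P[...,2]>35)&(P[...,2]<115); m[:, :260]=0;m[:,320:]=0;m[300:]=0
q=P[m]; print("orange z pct",np.percentile(q[:,2],[2,25,50,75,98]).round(1))
top=q[q[:,2]>np.percentile(q[:,2],98)-4]
r=cv2.minAreaRect(top[:,:2].astype(np.float32)); print("top rect",r,top.mean(0))
v,u=np.where(m); pl=plane(c,np.c_[u,v],103)
t=m&(P[...,2]>97); v,u=np.where(t); pl=plane(c,np.c_[u,v],103); print("plane top rect",cv2.minAreaRect(pl[:,:2].astype(np.float32)))
# white pan
m=(S<60)&(V>150); m[:175]=0;m[292:]=0;m[:,:270]=0;m[:,395:]=0
k,l,st,ce=cv2.connectedComponentsWithStats(m.astype(np.uint8)); i=1+np.argmax(st[1:,4]); 
cn=max(cv2.findContours((l==i).astype(np.uint8),0,1)[0],key=cv2.contourArea)
ap=cv2.approxPolyDP(cn,4,True)[:,0]; print(ap.tolist())
floor=(l==i)&(P[...,2]<12); q=P[floor]; print("floor z",np.median(q[:,2]),"rect",cv2.minAreaRect(q[:,:2].astype(np.float32)))
# mat: dark
m=(V<60)&(P[...,2]<9)&(P[...,2]>-5); 
# tray blue
m=(H>105)&(H<125)&(S>150)&(V>80)&(P[...,2]>26)&(P[...,0]>300); q=P[m]; print("blue z",np.median(q[:,2]),"rect",cv2.minAreaRect(q[:,:2].astype(np.float32)))
# near wall rim: pixels
v,u=np.where(m&(np.indices(m.shape)[0]<85)); pl=plane(c,np.c_[u,v],32); 
s=pl[(pl[:,1]<200)&(pl[:,0]>370)&(pl[:,0]<560)]; vx=cv2.fitLine(s[:,:2].astype(np.float32),cv2.DIST_HUBER,0,.01,.01).ravel(); print("near rim line",vx,np.degrees(np.arctan2(vx[1],vx[0])))
E
python3 - <<'E'
import cv2
im=cv2.imread("pics/w2.png")[130:310,200:440]
cv2.imwrite("pics/w2z.png",cv2.resize(cv2.convertScaleAbs(im,alpha=1.3),None,fx=3.3,fy=3.3,interpolation=cv2.INTER_CUBIC))
E
```

```text
cam [448.81320619 131.17385135 480.66124548] [[1.0, -0.005, 0.01], [-0.007, -0.964, 0.264], [0.009, -0.264, -0.964]]
orange z pct [ 99.9 101.6 102.5 103.1 103.9]
top rect ((419.31146240234375, 18.473970413208008), (34.5096435546875, 12.967723846435547), 80.76034545898438) [419.57529538  19.60871522 102.32397824]
plane top rect ((419.4734802246094, 19.103918075561523), (34.63032150268555, 12.845900535583496), 80.94669342041016)
[[293, 187], [291, 206], [298, 230], [291, 267], [368, 279], [384, 196]]
floor z 5.947420327230953 rect ((467.84222412109375, 10.450244903564453), (104.05469512939453, 107.44725036621094), 81.41901397705078)
blue z 32.861492383477504 rect ((463.36798095703125, 212.7102508544922), (73.9808349609375, 222.71469116210938), 89.94820404052734)
near rim line [9.9938929e-01 3.4944061e-02 4.6807877e+02 1.8074986e+02] 2.002555
```

View pics/w2z.png

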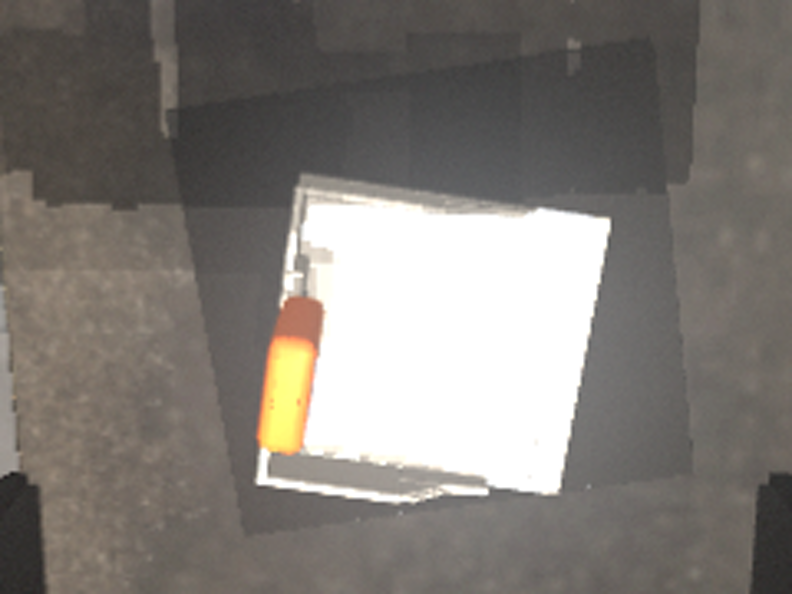

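play_rows(
  moves=[
    [0,0,4.5,0,0,0,1],
    [0,0,4.5,0,0,0,1],
    [0,0,4.5,0,0,0,1],
    [0,0,0,0,0,0,1],
    [0,0,0,0,0,0,1],
  ],
)

```text
time: 4.45
ee_pos: [452.5, 190.7, 328.2]
tool_rot: [-0.703, 0.711, 0.001, 0.008]
force: [1.1, -0.5, -1.6]
gripper_width: 95.1
```

```bash
python3 snap.py w3 wrist
python3 - <<'E'
from h import *
import pickle
c=pickle.load(open("pics/w2c.pkl","rb"))
z=np.array([[165,110],[652,40],[692,472],[243,535]])/3.3+[200,130]
p=plane(c,z,3)[:,:2]; print("mat corners",p.round(1).tolist(),"mean",p.mean(0),[np.linalg.norm(p[i]-p[i-1]).round(1) for i in range(4)],cv2.minAreaRect(p.astype(np.float32)))
c=pickle.load(open("pics/w3c.pkl","rb")); d=np.load("pics/w3d.npy"); im=cv2.imread("pics/w3.png"); P=cloud(c,d)
H,S,V=cv2.split(cv2.cvtColor(im,cv2.COLOR_BGR2HSV))
m=(H>105)&(H<125)&(S>150)&(V>80)&(P[...,2]>29)&(P[...,2]<40)&(P[...,0]>300)&(P[...,1]>150)&(P[...,1]<330)
v,u=np.where(m); pl=plane(c,np.c_[u,v],32)[:,:2].astype(np.float32)
print("tray",cv2.minAreaRect(pl), cv2.minAreaRect(P[m][:,:2].astype(np.float32)))
# balls
m=(S<45)&(V>120)&(P[...,2]>13)&(P[...,2]<40)&(P[...,0]>350)&(P[...,0]<570)&(P[...,1]>180)&(P[...,1]<310)
m=cv2.erode(m.astype(np.uint8),np.ones((3,3)))
k,l,st,ce=cv2.connectedComponentsWithStats(m)
for i in range(1,k):
    if st[i,4]>60: print(st[i],plane(c,[ce[i]],20),np.percentile(P[l==i][:,2],95))
E
```

```text
4.45 [452.5 190.7 328.2] [[1.0, 0.013, 0.01], [-0.01, -0.012, 1.0], [0.013, -1.0, -0.012]] [ 1.1 -0.5 -1.6] [ 0.3  -0.28  1.87 -0.02  1.54  0.31]
mat corners [[373.2, 92.1], [541.0, 114.8], [563.0, -42.3], [394.7, -66.0]] mean [467.97051078  24.64846589] [np.float64(159.6), np.float64(169.2), np.float64(158.6), np.float64(170.0)] ((468.1949462890625, 24.45904541015625), (170.03643798828125, 159.6018524169922), 7.716964244842529)
tray ((462.85009765625, 241.09918212890625), (220.513427734375, 125.2069320678711), 1.9448339939117432) ((463.0697021484375, 241.08670043945312), (220.4452667236328, 125.41950988769531), 2.031158208847046)
[353  98  24  26 445] [[504.4238845  280.44642607  20.        ]] 34.03239585297932
[384 158  23  23 375] [[539.878886   218.24127633  20.        ]] 33.83614301190886
[351 172  22  23 328] [[502.75370879 203.40657169  20.        ]] 33.614885816693246
```

View pics/w3.png

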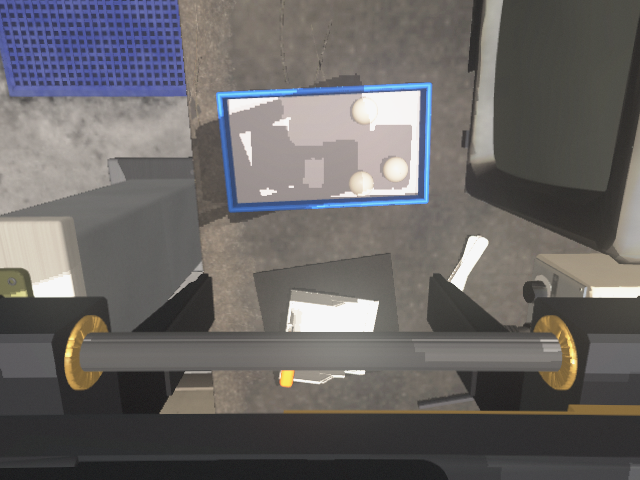

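```bash
python3 snap.py s2 side; python3 snap.py c2 scene
python3 - <<'E'
from h import *
import pickle
for n in ["s2","c2"]:
    c=pickle.load(open(f"pics/{n}c.pkl","rb")); d=np.load(f"pics/{n}d.npy"); im=cv2.imread(f"pics/{n}.png"); P=cloud(c,d)
    H,S,V=cv2.split(cv2.cvtColor(im,cv2.COLOR_BGR2HSV))
    m=(H>60)&(H<90)&(S>80)&(P[...,2]>36)&(P[...,2]<60)&(P[...,0]>350)&(P[...,0]<680)&(P[...,1]<-80)&(P[...,1]>-400)
    print(n,m.sum(),cv2.minAreaRect(P[m][:,:2].astype(np.float32)),np.median(P[m][:,2]))
p,R,o=cur()
rows(p,R,[419.4,19,150],down(-9))
rows([419.4,19,150],down(-9),[419.4,19,76],down(-9),4)
E
```

```text
4.5 [452.6 190.  328.2] [[1.0, 0.013, 0.011], [-0.011, -0.012, 1.0], [0.014, -1.0, -0.012]] [-0.5 -0.5 -0.2] [ 0.3  -0.28  1.87 -0.02  1.54  0.31]
4.55 [452.7 189.6 328.2] [[1.0, 0.013, 0.012], [-0.012, -0.012, 1.0], [0.014, -1.0, -0.012]] [-0.1 -0.8  0. ] [ 0.3  -0.28  1.87 -0.02  1.54  0.31]
s2 70 ((561.1403198242188, -206.02301025390625), (54.751365661621094, 165.83099365234375), 7.486074447631836) 44.4298200758726
c2 223 ((493.54254150390625, -225.5016632080078), (164.0215606689453, 166.833984375), 17.975191116333008) 44.36022963473777
6 rows: [[-0.56, 2.99, -2.81, 0.1, 1.38, 0.14, 1], [-0.48, 2.99, -2.83, 0.1, 1.38, 0.14, 1], [-0.41, 2.99, -2.85, 0.1, 1.38, 0.14, 1], [-0.33, 2.98, -2.86, 0.1, 1.38, 0.14, 1], [-0.26, 2.98, -2.87, 0.1, 1.38, 0.14, 1], [-0.18, 2.97, -2.88, 0.1, 1.38, 0.14, 1]]
4 rows: [[0.0, 1.85, 0.0, 0.0, 0.0, 0.0, 1], [0.0, 1.85, 0.0, 0.0, 0.0, 0.0, 1], [0.0, 1.85, 0.0, 0.0, 0.0, 0.0, 1], [0.0, 1.85, 0.0, 0.0, 0.0, 0.0, 1]]
```

play_rows(
  moves=[
    [-0.56,2.99,-2.81,0.1,1.38,0.14,1],
    [-0.48,2.99,-2.83,0.1,1.38,0.14,1],
    [-0.41,2.99,-2.85,0.1,1.38,0.14,1],
    [-0.33,2.98,-2.86,0.1,1.38,0.14,1],
    [-0.26,2.98,-2.87,0.1,1.38,0.14,1],
    [-0.18,2.97,-2.88,0.1,1.38,0.14,1],
    [0,0,0,0,0,0,1],
    [0,0,0,0,0,0,1],
  ],
)

```text
time: 5.4
ee_pos: [419.1, 19.3, 149.7]
tool_rot: [0.705, -0.705, 0.057, -0.055]
force: [0.8, 0.2, 1.0]
gripper_width: 94.9
```

```bash
python3 snap.py w4 wrist
python3 - <<'E'
from h import *
import pickle
c=pickle.load(open("pics/w4c.pkl","rb")); d=np.load("pics/w4d.npy"); im=cv2.imread("pics/w4.png"); P=cloud(c,d)
H,S,V=cv2.split(cv2.cvtColor(im,cv2.COLOR_BGR2HSV))
m=(H>4)&(H<18)&(S>150)&(P[...,2]>96)&(P[...,2]<110); v,u=np.where(m); pl=plane(c,np.c_[u,v],103)
print(m.sum(), cv2.minAreaRect(pl[:,:2].astype(np.float32)))
p,R,o=cur(); 
rows(p,R,[419.4,19,76],down(-9),4)
E
```

```text
5.4 [419.1  19.3 149.7] [[0.987, -0.002, 0.158], [-0.158, 0.001, 0.987], [-0.002, -1.0, 0.0]] [0.8 0.2 1. ] [-0.08 -0.35  2.23  0.    1.27  0.08]
1408 ((419.338134765625, 19.69257354736328), (34.76092529296875, 12.022223472595215), 80.99901580810547)
4 rows: [[-0.01, 1.87, -0.03, -0.01, 0.0, 0.01, 1], [-0.01, 1.87, -0.03, -0.01, 0.0, 0.01, 1], [-0.01, 1.87, -0.03, -0.01, 0.0, 0.01, 1], [-0.01, 1.87, -0.03, -0.01, 0.0, 0.01, 1]]
```

View pics/w4.png

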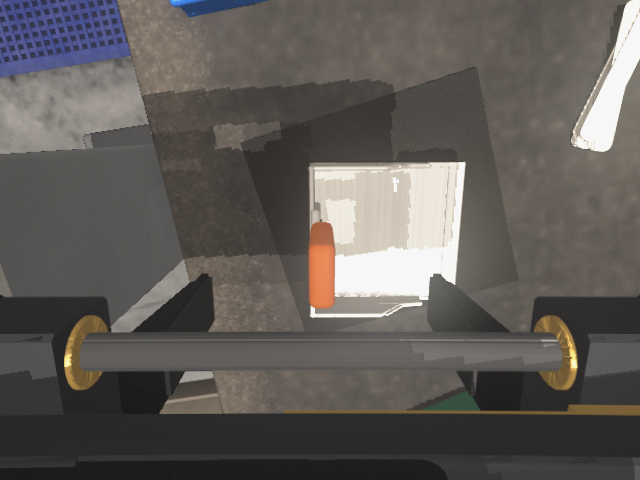

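play_rows(
  moves=[
    [0,1.85,0.01,0,0,0,1],
    [0,1.85,0.01,0,0,0,1],
    [0,1.85,0.01,0,0,0,1],
    [0,1.85,0.01,0,0,0,1],
    [0,0,0,0,0,0,1],
    [0,0,0,0,0,0,1],
  ],
  force=40,
)

```text
time: 6.05
ee_pos: [420.5, 21.4, 77.2]
tool_rot: [0.705, -0.705, 0.054, -0.055]
force: [1.1, -0.4, -0.1]
gripper_width: 95.1
```

play_rows(
  moves=[
    [0,0,0,0,0,0,0],
    [0,0,0,0,0,0,0],
    [0,0,0,0,0,0,0],
    [0,0,0,0,0,0,0],
    [0,0,0,0,0,0,0],
    [0,0,0,0,0,0,0],
    [0,0,0,0,0,0,0],
    [0,0,0,0,0,0,0],
  ],
)

```text
time: 6.85
ee_pos: [419.3, 20.9, 75.6]
tool_rot: [0.705, -0.705, 0.055, -0.054]
force: [0.9, -0.3, 1.2]
gripper_width: 36.7
```

```bash
python3 snap.py w5 wrist;  python3 -c "
from h import *
print(bot.get_obs()['gripper_width'])"
```

```text
6.85 [419.3  20.9  75.6] [[0.988, -0.001, 0.154], [-0.154, 0.0, 0.988], [-0.001, -1.0, 0.0]] [ 0.9 -0.3  1.2] [-0.08 -0.25  2.29  0.    1.11  0.08]
32.08314490234519
```

View pics/w5.png

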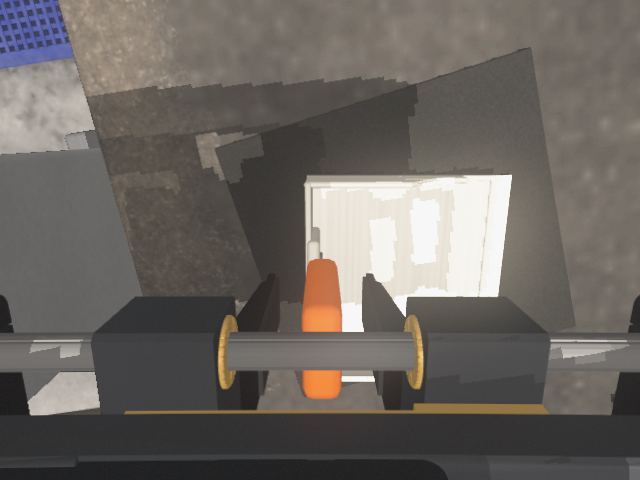

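Centred and still closing; let the fingers finish.

play_rows(
  moves=[
    [0,0,0,0,0,0,0],
    [0,0,0,0,0,0,0],
    [0,0,0,0,0,0,0],
    [0,0,0,0,0,0,0],
    [0,0,0,0,0,0,0],
    [0,0,0,0,0,0,0],
  ],
)

```text
time: 7.5
ee_pos: [419.4, 20.9, 75.7]
tool_rot: [0.705, -0.705, 0.055, -0.054]
force: [1.5, -0.7, -0.2]
gripper_width: 14.1
```

Run:
```python
from h import *
p,R,o=cur(); print(o["time"],p,R.as_matrix().round(3).tolist(),o["force"],o["torque"],o["gripper_width"])
rows(p,R,p+[0,0,90],R,3,0)
```

```text
7.5 [419.44559217  20.9001855   75.69452988] [[0.988, -0.001, 0.154], [-0.154, 0.0, 0.988], [-0.001, -1.0, 0.0]] [ 1.47775977 -0.69451699 -0.20463874] [-0.0748479  -0.27218755 -0.02161468] 14.141279198647078
3 rows: [[-0.0, -3.0, 0.0, 0.0, 0.0, 0.0, 0], [-0.0, -3.0, 0.0, 0.0, 0.0, 0.0, 0], [-0.0, -3.0, 0.0, 0.0, 0.0, 0.0, 0]]
```

play_rows(
  moves=[
    [0,-1,0,0,0,0,0],
    [0,-2,0,0,0,0,0],
    [0,-2,0,0,0,0,0],
    [0,-2,0,0,0,0,0],
    [0,-2,0,0,0,0,0],
    [0,0,0,0,0,0,0],
    [0,0,0,0,0,0,0],
  ],
)

```text
time: 8.2
ee_pos: [419.3, 20.9, 165.6]
tool_rot: [0.705, -0.705, 0.055, -0.054]
force: [-1.0, 0.2, -3.1]
gripper_width: 13.9
```

```bash
python3 snap.py c3 scene; python3 snap.py w6 wrist
python3 - <<'E'
import pickle
from h import *
p,R,o=cur(); print(o["force"],o["torque"])
for n in ["c3","w6"]:
    c=pickle.load(open(f"pics/{n}c.pkl","rb")); d=np.load(f"pics/{n}d.npy"); im=cv2.imread(f"pics/{n}.png"); P=cloud(c,d)
    H,S,V=cv2.split(cv2.cvtColor(im,cv2.COLOR_BGR2HSV))
    L=R.inv().apply((P-p).reshape(-1,3)).reshape(480,640,3)  # tool frame: x fwd, y down, z left
    m=(S<70)&(V>120)&(L[...,0]>-35)&(L[...,0]<95)&(abs(L[...,2])<44)&(L[...,1]>60)&(L[...,1]<80)
    q=L[m]; print(n,len(q))
    A=np.c_[q[:,0],q[:,2],np.ones(len(q))]; s=np.linalg.lstsq(A,q[:,1],rcond=None)[0]; print("floor plane y=",s, "x range",np.percentile(q[:,0],[1,99]),"z range",np.percentile(q[:,2],[1,99]))
m=(H<20)
E
python3 - <<'E'
import cv2
im=cv2.imread("pics/c3.png")[180:330,250:450]
cv2.imwrite("pics/c3z.png",cv2.resize(im,None,fx=4,fy=4,interpolation=cv2.INTER_CUBIC))
E
```

```text
8.2 [419.3  20.9 165.6] [[0.988, -0.001, 0.154], [-0.154, 0.0, 0.988], [-0.001, -1.0, 0.0]] [-1.   0.2 -3.1] [-0.08 -0.37  2.21  0.    1.3   0.08]
8.25 [418.7  20.9 164.7] [[0.988, -0.003, 0.154], [-0.154, 0.0, 0.988], [-0.003, -1.0, -0.0]] [-0.1 -0.2 -2.1] [-0.08 -0.37  2.21  0.    1.3   0.08]
[ 0.22012249 -0.70659883 -1.84298993] [-0.00098844 -0.0100753   0.00827045]
c3 444
floor plane y= [ 2.45019298e-02 -4.48625904e-03  6.67053347e+01] x range [-10.24728469  94.27343307] z range [-42.01369297  43.35881696]
w6 18386
floor plane y= [-2.34103215e-03 -1.01775549e-03  6.93421980e+01] x range [-1.9313894  94.27949234] z range [-26.78137091  42.55506794]
```

View pics/c3z.png

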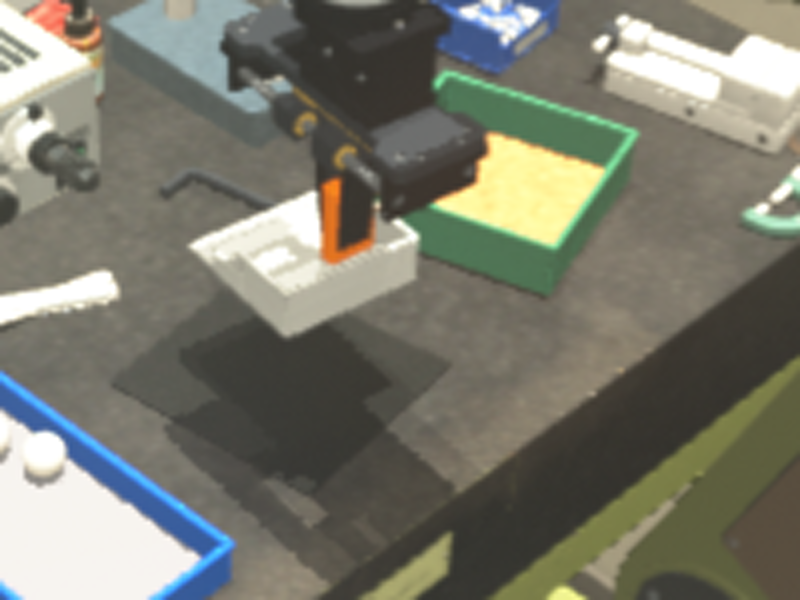

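View pics/w6.png

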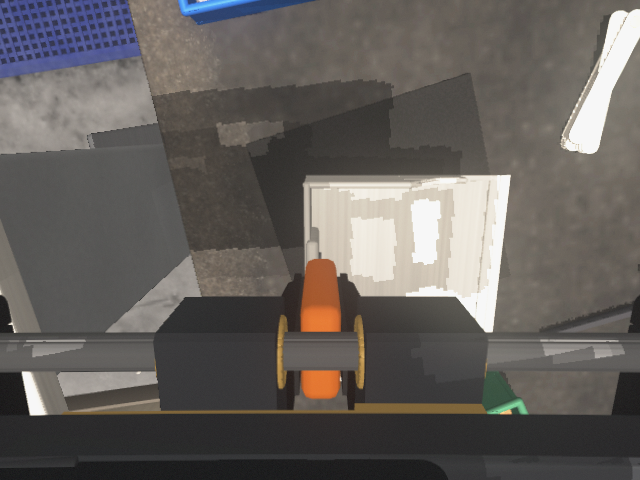

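Run:
```python
import pickle
from h import *
p,R,o=cur()
c=pickle.load(open(f"pics/w6c.pkl","rb")); d=np.load(f"pics/w6d.npy"); im=cv2.imread(f"pics/w6.png"); P=cloud(c,d)
H,S,V=cv2.split(cv2.cvtColor(im,cv2.COLOR_BGR2HSV))
L=R.inv().apply((P-p).reshape(-1,3)).reshape(480,640,3)
for lo,hi in [(-5,20),(20,45),(50,70)]:
    m=(L[...,0]>lo)&(L[...,0]<hi)&(L[...,2]>35)&(L[...,2]<60)&(L[...,1]>30)&(L[...,1]<75)
    q=L[m]; print(lo,hi,np.percentile(q[:,2],[90,97,99]).round(1), np.percentile(q[:,1],[1,5]).round(1))
m=(L[...,1]>63)&(L[...,1]<75)&(abs(L[...,2])<35); print("lip x",np.percentile(L[m][:,0],[98,99.5]))
m=(H>4)&(H<18)&(S>150)&(abs(L[...,0])<12)&(L[...,1]<-18)&(L[...,1]>-35); v,u=np.where(m)
q=L[m]; print("handle",len(q),np.percentile(q[:,2],[2,98]),np.percentile(q[:,1],[2,50,98]))
T=[371,239.1,165]
r=rows(p,R,T,down(2))
```

```text
-5 20 [49.3 49.4 49.5] [35.2 35.9]
20 45 [49.3 49.4 49.5] [35.4 35.9]
50 70 [49.2 49.3 49.4] [43.9 49.4]
lip x [100.81157373 102.3888838 ]
handle 2314 [-18.5246835   15.45584114] [-29.04543724 -27.35233905 -19.10726651]
5 rows: [[-1.61, -0.01, 4.16, -0.0, -2.18, -0.05, 1], [-1.45, -0.01, 4.22, -0.0, -2.18, -0.05, 1], [-1.29, -0.01, 4.27, -0.0, -2.18, -0.05, 1], [-1.13, -0.01, 4.32, -0.0, -2.18, -0.05, 1], [-0.96, -0.02, 4.36, -0.0, -2.18, -0.05, 1]]
```

play_rows(
  moves=[
    [-1.61,0,4.2,0,-2.18,-0.05,0],
    [-1.45,0,4.26,0,-2.18,-0.05,0],
    [-1.29,0,4.3,0,-2.18,-0.05,0],
    [-1.13,0,4.32,0,-2.18,-0.05,0],
    [-0.96,0,4.36,0,-2.18,-0.05,0],
    [0,0,0,0,0,0,0],
    [0,0,0,0,0,0,0],
    [0,0,0,0,0,0,0],
  ],
)

```text
time: 9.1
ee_pos: [371.8, 239.1, 164.6]
tool_rot: [-0.707, 0.707, 0.013, -0.012]
force: [0.1, 0.3, -1.3]
gripper_width: 13.9
```

```bash
python3 snap.py w7 wrist
python3 - <<'E'
import pickle
from h import *
p,R,o=cur()
rows(p,R,[371,239.5,112],down(2),claw=0)
E
```

```text
9.1 [371.8 239.1 164.6] [[0.999, 0.001, -0.034], [0.034, -0.001, 0.999], [0.001, -1.0, -0.001]] [ 0.1  0.3 -1.3] [ 0.45 -0.31  2.17 -0.    1.28  0.42]
2 rows: [[-0.06, 2.64, 0.04, 0.03, -0.04, 0.05, 0], [-0.06, 2.64, 0.03, 0.03, -0.04, 0.05, 0]]
```

View pics/w7.png

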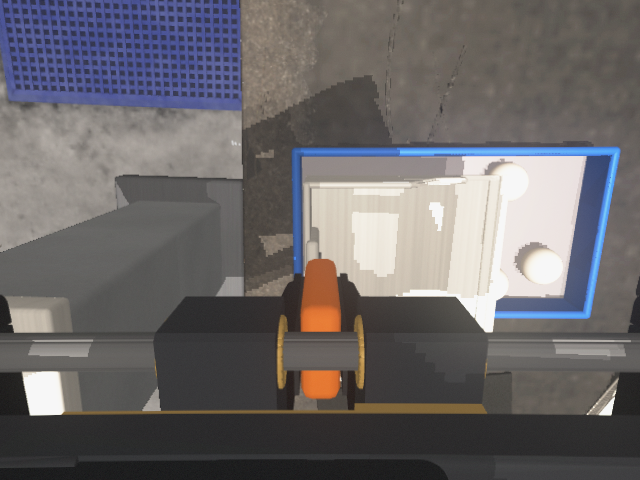

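play_rows(
  moves=[
    [-0.04,2.5,0.03,0,0,0,0],
    [-0.04,2.5,0,0,0,0,0],
    [0,0,0,0,0,0,0],
    [0,0,0,0,0,0,0],
  ],
)

```text
time: 9.55
ee_pos: [371.6, 239.3, 115.5]
tool_rot: [-0.707, 0.707, 0.013, -0.011]
force: [0.5, 0.9, -0.8]
gripper_width: 14.4
```

```bash
python3 snap.py w8 wrist
python3 - <<'E'
import pickle
from h import *
p,R,o=cur()
c=pickle.load(open(f"pics/w8c.pkl","rb")); d=np.load(f"pics/w8d.npy"); im=cv2.imread(f"pics/w8.png"); P=cloud(c,d)
H,S,V=cv2.split(cv2.cvtColor(im,cv2.COLOR_BGR2HSV))
L=R.inv().apply((P-p).reshape(-1,3)).reshape(480,640,3)
m=(H>100)&(H<130)&(S>120)&(P[...,2]>25)&(P[...,2]<38)&(P[...,0]>330)&(P[...,1]>280)&(P[...,1]<320)&(P[...,0]<560)
q=L[m]; print("rim left z(tool)",np.percentile(q[:,2],[1,5,50,95,99]).round(1)); l=cv2.fitLine(q[:,[0,2]].astype(np.float32),2,0,.01,.01).ravel(); print(np.degrees(np.arctan2(l[1],l[0])),l)
m=(H>100)&(H<130)&(S>120)&(P[...,2]>25)&(P[...,2]<38)&(P[...,0]<365)&(P[...,0]>330)&(P[...,1]>200)&(P[...,1]<290)
q=L[m]; print("rim rear x(tool)",np.percentile(q[:,0],[1,50,99]).round(1))
m=(S<70)&(L[...,0]>0)&(L[...,0]<45)&(L[...,2]>35)&(L[...,2]<53)&(L[...,1]>30)&(L[...,1]<66)
print("scoop left",np.percentile(L[m][:,2],[50,95,99]))
m=(S<70)&(L[...,0]>-20)&(L[...,0]<-4)&(L[...,2]>10)&(L[...,2]<53)&(L[...,1]>30)&(L[...,1]<50)
print("scoop back",np.percentile(L[m][:,0],[1,5,50]))
E
```

```text
9.55 [371.6 239.3 115.5] [[0.999, 0.002, -0.033], [0.033, -0.001, 0.999], [0.002, -1.0, -0.001]] [ 0.5  0.9 -0.8] [ 0.45 -0.25  2.21 -0.    1.18  0.42]
rim left z(tool) [43.  51.  58.1 60.8 61. ]
1.0671636 [9.9982655e-01 1.8624444e-02 7.2389000e+01 5.7634007e+01]
rim rear x(tool) [-20.3 -17.4 -14.6]
scoop left [48.37843599 48.73684826 48.83901786]
scoop back [-8.50500625 -8.33088534 -6.68273627]
```

View pics/w8.png

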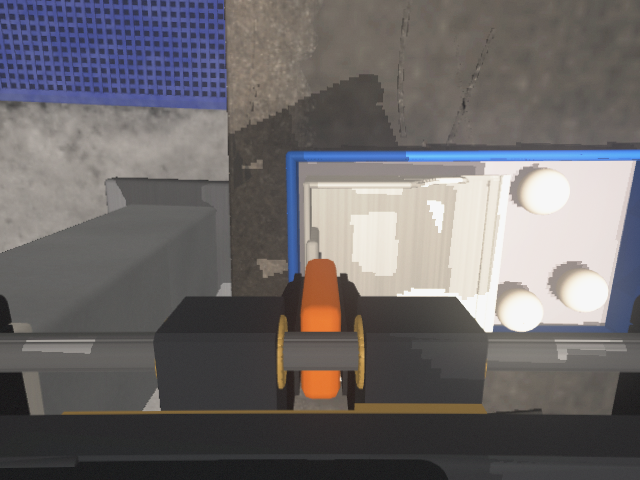

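play_rows(
  moves=[
    [0,1,0.08,0,0,0,0],
    [0,1,0,0,0,0,0],
    [0,1,0,0,0,0,0],
    [0,0.6,0,0,0,0,0],
    [0,0,0,0,0,0,0],
    [0,0,0,0,0,0,0],
    [0,0,0,0,0,0,0],
  ],
)

```text
time: 10.3
ee_pos: [371.6, 241.1, 79.7]
tool_rot: [-0.707, 0.707, 0.014, -0.011]
force: [0.2, -0.1, -2.4]
gripper_width: 14.0
```

```bash
python3 snap.py w9 wrist; python3 -c "
from h import *
o=bot.get_obs(); print(o['force'],o['torque'])"
```

```text
10.3 [371.6 241.1  79.7] [[0.999, 0.003, -0.035], [0.035, -0.0, 0.999], [0.003, -1.0, -0.0]] [ 0.2 -0.1 -2.4] [ 0.46 -0.2   2.24 -0.    1.11  0.42]
[-0.48474968 -0.0401713  -1.76682903] [ 0.05711766 -0.09358494 -0.073765  ]
```

View pics/w9.png

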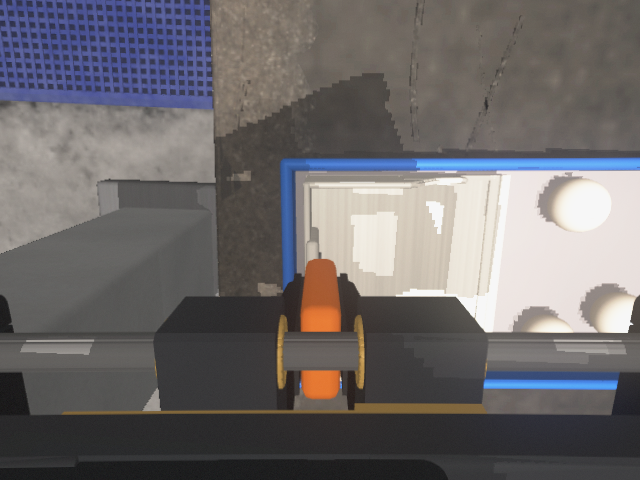

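play_rows(
  moves=[
    [0,0.05,-0.1,0,0,0.4,0],
    [0,0.1,0,0,0,0,0],
    [0,0,0,0,0,0,0],
    [0,0,0,0,0,0,0],
  ],
)

```text
time: 10.75
ee_pos: [371.9, 240.1, 78.4]
tool_rot: [-0.707, 0.707, 0.011, -0.014]
force: [0.9, -0.8, -1.7]
gripper_width: 14.0
```

Run:
```python
from h import *
p,R,o=cur()
print(p,R.as_matrix().round(4).tolist(),o['force'],o['torque'])
```

```text
[371.85609633 240.13972758  78.39142156] [[0.9994, -0.0032, -0.0353], [0.0353, -0.0001, 0.9994], [-0.0032, -1.0, 0.0]] [ 0.90755331 -0.77158688 -1.67365644] [-0.03352388 -0.1485871   0.019073  ]
```

play_rows(
  moves=[
    [0,0.1,0,0,0,0,0],
    [0,0,0,0,0,0,0],
  ],
)

```text
time: 10.95
ee_pos: [371.9, 240.3, 78.3]
tool_rot: [-0.707, 0.707, 0.011, -0.014]
force: [-2.9, -1.0, 5.4]
gripper_width: 14.0
```

play_rows(
  moves=[
    [0,0.1,0,0,0,0,0],
    [0,0,0,0,0,0,0],
  ],
)

```text
time: 11.15
ee_pos: [372.0, 240.4, 78.2]
tool_rot: [-0.707, 0.707, 0.011, -0.014]
force: [-7.6, -2.3, 11.8]
gripper_width: 13.8
```

play_rows(
  moves=[
    [0.3,-0.05,0,0,0,0,0],
    [0.6,0,0,0,0,0,0],
    [0.6,0,0,0,0,0,0],
    [0.6,0,0,0,0,0,0],
    [0.6,0,0,0,0,0,0],
    [0.6,0,0,0,0,0,0],
    [0.6,0,0,0,0,0,0],
    [0.6,0,0,0,0,0,0],
    [0.6,0,0,0,0,0,0],
  ],
)

```text
time: 12.05
ee_pos: [423.1, 242.7, 78.3]
tool_rot: [0.707, -0.707, -0.011, 0.014]
force: [-6.9, 1.4, 8.8]
gripper_width: 14.1
```

```bash
python3 snap.py w10 wrist; python3 snap.py s10 side; python3 -c "
import cv2
im=cv2.imread('pics/s10.png')[290:390,260:400]
cv2.imwrite('pics/s10z.png',cv2.resize(im,None,fx=5,fy=5,interpolation=cv2.INTER_CUBIC))"
```

```text
12.05 [423.1 242.7  78.3] [[0.999, -0.003, -0.035], [0.035, 0.001, 0.999], [-0.003, -1.0, 0.001]] [-6.9  1.4  8.8] [ 0.41 -0.09  2.14  0.    1.09  0.37]
12.1 [424.2 242.7  78.2] [[0.999, -0.002, -0.035], [0.035, 0.001, 0.999], [-0.002, -1.0, 0.001]] [-1.6  0.8  4.3] [ 0.41 -0.08  2.14  0.    1.09  0.37]
```

View pics/w10.png

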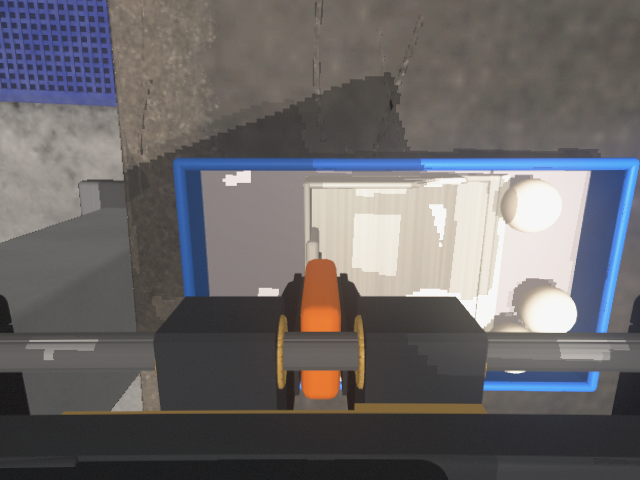

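View pics/s10z.png

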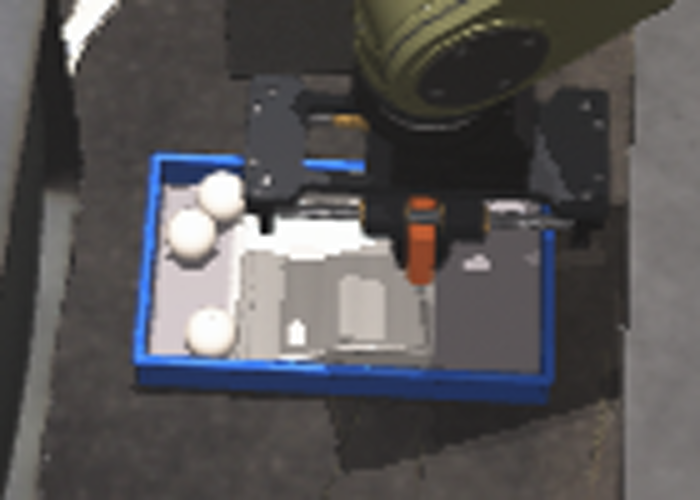

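play_rows(
  moves=[
    [0.4,0,0,0,0,0,0],
    [0.4,0,0,0,0,0,0],
    [0.4,0,0,0,0,0,0],
    [0.4,0,0,0,0,0,0],
    [0.4,0,0,0,0,0,0],
    [0.4,0,0,0,0,0,0],
    [0.4,0,0,0,0,0,0],
    [0.4,0,0,0,0,0,0],
    [0,0,0,0,0,0,0],
  ],
)

```text
time: 13.05
ee_pos: [454.9, 243.8, 78.3]
tool_rot: [0.707, -0.707, -0.011, 0.014]
force: [-6.2, 0.9, 10.2]
gripper_width: 14.0
```

```bash
cat > z.sh <<'E'
python3 snap.py w$1 wrist; python3 snap.py s$1 side; python3 -c "
import cv2
im=cv2.imread('pics/s$1.png')[290:390,260:400]
a=cv2.resize(im,(480,343),interpolation=cv2.INTER_CUBIC)
b=cv2.resize(cv2.imread('pics/w$1.png')[100:400,240:640],None,fx=.8,fy=.8)
import numpy as np
o=np.zeros((583,480,3),np.uint8); o[:343]=a; o[343:,:320]=b
cv2.imwrite('pics/z$1.png',o)"
E
bash z.sh 11
```

```text
13.05 [454.9 243.8  78.3] [[0.999, -0.004, -0.035], [0.035, 0.001, 0.999], [-0.004, -1.0, 0.001]] [-6.2  0.9 10.2] [ 0.39 -0.02  2.07  0.    1.09  0.35]
13.1 [454.8 243.8  78.3] [[0.999, -0.003, -0.035], [0.035, 0.001, 0.999], [-0.003, -1.0, 0.001]] [-6.4  0.9 10.3] [ 0.39 -0.02  2.07  0.    1.09  0.35]
```

View pics/z11.png

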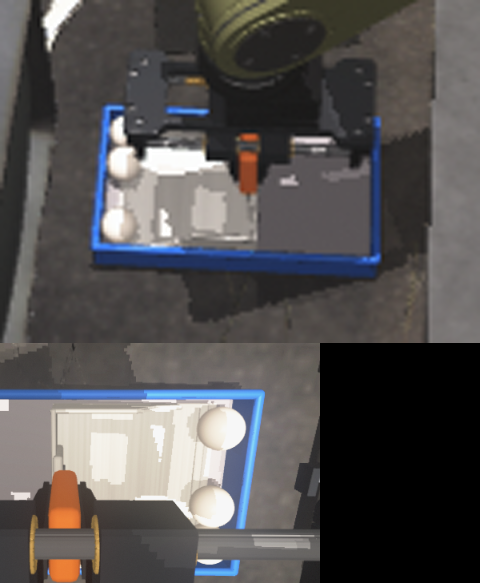

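play_rows(
  moves=[
    [0.3,0,0,0,0,0,0],
    [0.3,0,0,0,0,0,0],
    [0.3,0,0,0,0,0,0],
    [0,0,0,0,0,0,0],
    [0,0,0,0,0,0,0],
  ],
)

```text
time: 13.65
ee_pos: [464.1, 244.1, 78.2]
tool_rot: [0.707, -0.707, -0.012, 0.013]
force: [-4.1, 1.4, 8.3]
gripper_width: 13.7
```

```bash
bash z.sh 12
```

```text
13.65 [464.1 244.1  78.2] [[0.999, -0.002, -0.035], [0.035, 0.001, 0.999], [-0.002, -1.0, 0.001]] [-4.1  1.4  8.3] [ 0.38 -0.    2.06  0.    1.09  0.34]
13.7 [464.1 244.1  78.2] [[0.999, -0.002, -0.035], [0.035, 0.001, 0.999], [-0.002, -1.0, 0.001]] [-5.3  1.3  8.9] [ 0.38 -0.    2.06  0.    1.09  0.34]
```

View pics/z12.png

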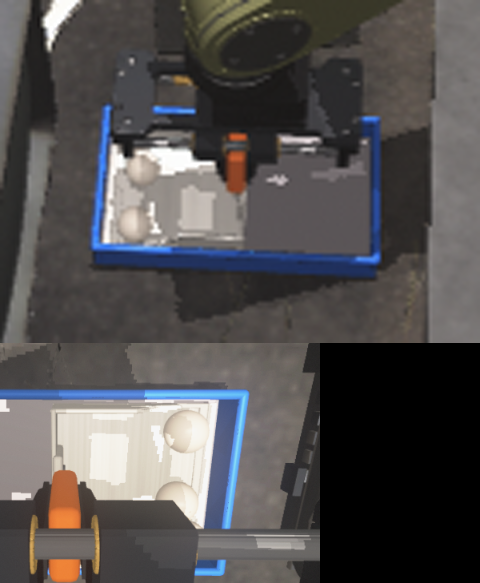

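play_rows(
  moves=[
    [0.1,0,0,0,0,0,0],
    [-0.25,-0.08,0,0,0,-2,0],
    [-0.25,-0.05,0,0,0,-2,0],
    [-0.25,-0.05,0,0,0,-2,0],
    [-0.25,-0.03,0,0,0,-2,0],
    [-0.25,-0.03,0,0,0,-2,0],
    [-0.25,-0.03,0,0,0,-2,0],
    [0,0,0,0,0,0,0],
    [0,0,0,0,0,0,0],
    [0,0,0,0,0,0,0],
  ],
)

```text
time: 14.75
ee_pos: [449.4, 243.0, 78.0]
tool_rot: [0.705, -0.702, -0.084, -0.06]
force: [-1.9, 0.6, 5.2]
gripper_width: 14.0
```

```bash
bash z.sh 13
```

```text
14.75 [449.4 243.   78. ] [[0.979, 0.203, -0.035], [0.034, 0.007, 0.999], [0.203, -0.979, 0.0]] [-1.9  0.6  5.2] [ 0.43 -0.14  2.2  -0.1   0.9   0.45]
14.8 [449.4 243.   78. ] [[0.979, 0.203, -0.035], [0.034, 0.007, 0.999], [0.203, -0.979, 0.0]] [-3.1  1.1  4.8] [ 0.43 -0.14  2.2  -0.1   0.9   0.45]
```

View pics/z13.png

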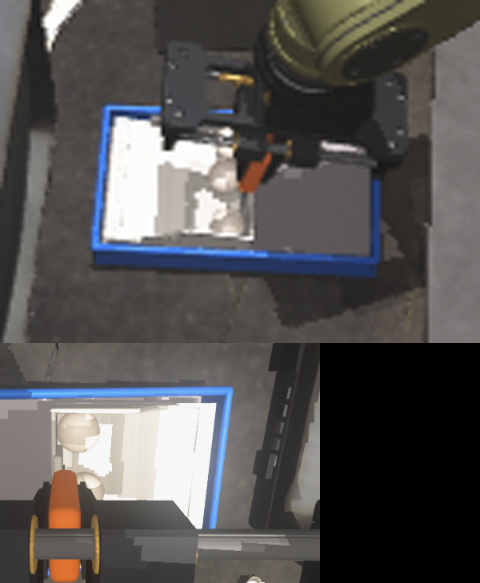

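View pics/w13.png

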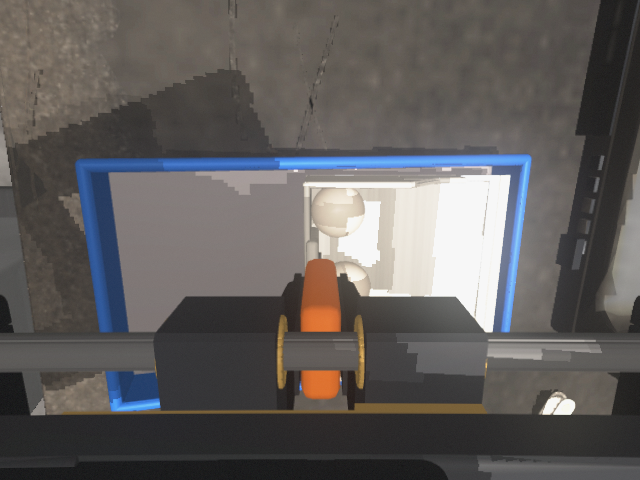

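play_rows(
  moves=[
    [0.1,-0.49,0,0,0,0,0],
    [0.2,-0.98,0,0,0,0,0],
    [0.3,-1.47,0,0,0,0,0],
    [0.4,-1.96,0,0,0,0,0],
    [0.4,-1.96,0,0,0,0,0],
    [0.4,-1.96,0,0,0,0,0],
    [0.3,-1.47,0,0,0,0,0],
    [0.2,-0.98,0,0,0,0,0],
    [0.1,-0.49,0,0,0,0,0],
    [0,0,0,0,0,0,0],
    [0,0,0,0,0,0,0],
  ],
)

```text
time: 15.95
ee_pos: [448.4, 242.6, 196.7]
tool_rot: [0.704, -0.702, -0.084, -0.06]
force: [-0.6, -0.6, -4.0]
gripper_width: 14.0
```

```bash
bash z.sh 14; python3 snap.py c14 scene; python3 -c "
from h import *
p,R,o=cur(); print(p,o['force'],o['torque'],o['gripper_width'])
import cv2
im=cv2.imread('pics/c14.png')[180:360,200:440]
cv2.imwrite('pics/c14z.png',cv2.resize(im,None,fx=3.3,fy=3.3,interpolation=cv2.INTER_CUBIC))"
```

```text
15.95 [448.4 242.6 196.7] [[0.979, 0.202, -0.035], [0.035, 0.006, 0.999], [0.203, -0.979, -0.001]] [-0.6 -0.6 -4. ] [ 0.43 -0.28  2.1  -0.09  1.14  0.43]
16.0 [448.3 242.5 196.4] [[0.979, 0.202, -0.035], [0.035, 0.006, 0.999], [0.202, -0.979, -0.001]] [-0.1 -0.4 -3.2] [ 0.43 -0.28  2.1  -0.09  1.14  0.43]
16.05 [448.3 242.5 196.5] [[0.979, 0.202, -0.035], [0.035, 0.006, 0.999], [0.202, -0.979, -0.001]] [ 0.8  0.1 -2.8] [ 0.43 -0.28  2.1  -0.09  1.14  0.43]
[448.41396491 242.5892471  196.58291064] [-0.47346153 -0.55128884 -3.290262  ] [ 0.00331434  0.27021123 -0.01649992] 13.640444648376914
```

View pics/z14.png

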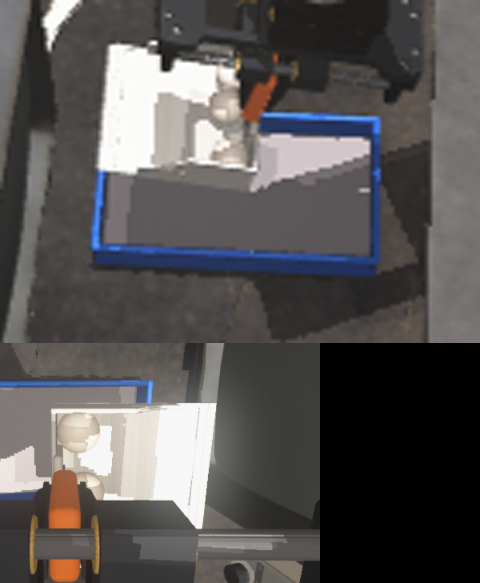

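View pics/c14z.png

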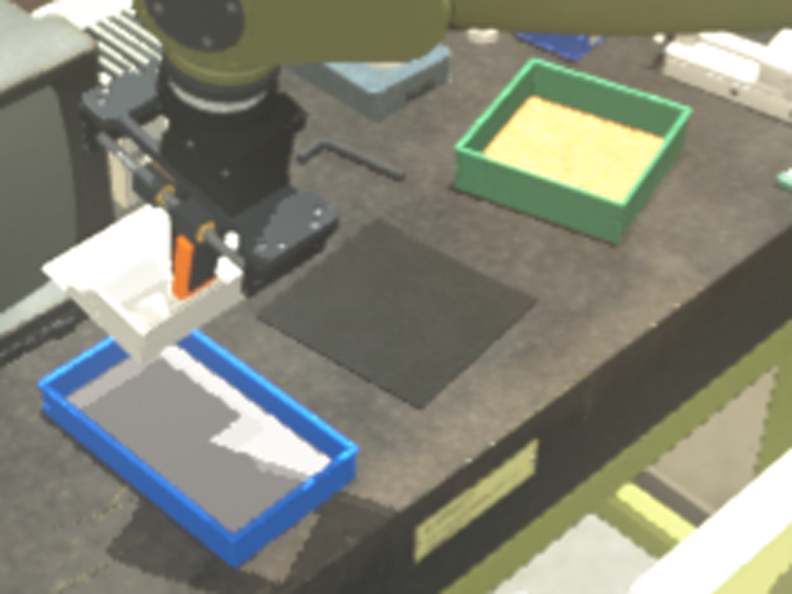

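Run:
```python
from h import *
import pickle
for n in ["c14","s14"]:
    c=pickle.load(open(f"pics/{n}c.pkl","rb")); d=np.load(f"pics/{n}d.npy"); im=cv2.imread(f"pics/{n}.png"); P=cloud(c,d)
    H,S,V=cv2.split(cv2.cvtColor(im,cv2.COLOR_BGR2HSV))
    m=(H>60)&(H<90)&(S>80)&(P[...,2]>39)&(P[...,2]<52)&(P[...,0]>380)&(P[...,0]<650)&(P[...,1]<-100)&(P[...,1]>-350)
    v,u=np.where(m); pl=plane(c,np.c_[u,v],45)
    print(n,m.sum(),cv2.minAreaRect(pl[:,:2].astype(np.float32)),cv2.minAreaRect(P[m][:,:2].astype(np.float32)))
    m=(H>10)&(H<25)&(S>70)&(V>130)&(P[...,2]>-2)&(P[...,2]<15)&(P[...,0]>380)&(P[...,0]<650)&(P[...,1]<-100)&(P[...,1]>-350)
    print("cork",m.sum(),cv2.minAreaRect(P[m][:,:2].astype(np.float32)),np.median(P[m][:,2]))
```

```text
c14 254 ((492.1499938964844, -223.1641082763672), (162.27195739746094, 166.51559448242188), 17.258777618408203) ((493.18377685546875, -226.16751098632812), (163.19097900390625, 169.58912658691406), 18.233448028564453)
cork 62 ((544.0831298828125, -268.9809265136719), (162.4580078125, 79.92400360107422), 55.524169921875) 6.576621625887359
s14 159 ((499.66973876953125, -222.75787353515625), (159.94300842285156, 160.122314453125), 17.47664451599121) ((499.4110107421875, -222.78121948242188), (161.50814819335938, 165.5824737548828), 17.172466278076172)
cork 1294 ((500.7882080078125, -236.94247436523438), (144.7416229248047, 129.02101135253906), 17.619474411010742) 5.670764444765608
```

```bash
cat >> h.py <<'E'
OFF=np.array([102,72.3,-1.7])
def tcp(lip,yaw,tilt):
    R=down(yaw,tilt); return np.array(lip)-R.apply(OFF),R
E
python3 - <<'E'
from h import *
p,R,o=cur(); 
print(np.degrees(np.arcsin(R.as_matrix()[2,0])), p+R.apply(OFF))
t,Rt=tcp([457,-223,100],0,11.5); print(t)
# trapezoid
n=16; w=np.array([1,2,3,4]+[5]*8+[4,3,2,1],float); w/=w.sum(); f=np.r_[0,np.cumsum(w)]
dR=(R.inv()*Rt).as_rotvec()
out=[]
for a,b in zip(f[:-1],f[1:]):
    Ra=R*Ro.from_rotvec(dR*a)
    out.append([round(float(x),2) for x in np.r_[Ra.inv().apply((t-p)*(b-a))/10,np.degrees(dR*(b-a))]]+[0])
print(out[:8]);print(out[8:])
E
```

```text
11.672738731649247 [562.92256766 244.88863004 146.41646036]
[ 342.63337847 -221.3         150.51302683]
[[-0.21, 0.03, -0.77, -0.01, 0.03, 0.0, 0], [-0.43, 0.07, -1.53, -0.01, 0.07, 0.01, 0], [-0.64, 0.1, -2.3, -0.02, 0.1, 0.01, 0], [-0.85, 0.14, -3.07, -0.02, 0.13, 0.01, 0], [-1.05, 0.18, -3.84, -0.03, 0.17, 0.01, 0], [-1.04, 0.18, -3.84, -0.03, 0.17, 0.01, 0], [-1.03, 0.18, -3.84, -0.03, 0.17, 0.01, 0], [-1.02, 0.18, -3.85, -0.03, 0.17, 0.01, 0]]
[[-1.01, 0.19, -3.85, -0.03, 0.17, 0.01, 0], [-1.0, 0.19, -3.85, -0.03, 0.17, 0.01, 0], [-0.99, 0.19, -3.85, -0.03, 0.17, 0.01, 0], [-0.97, 0.19, -3.86, -0.03, 0.17, 0.01, 0], [-0.77, 0.16, -3.09, -0.02, 0.13, 0.01, 0], [-0.57, 0.12, -2.32, -0.02, 0.1, 0.01, 0], [-0.38, 0.08, -1.55, -0.01, 0.07, 0.01, 0], [-0.19, 0.04, -0.77, -0.01, 0.03, 0.0, 0]]
```

play_rows(
  moves=[
    [-0.21,0.03,-0.77,-0.01,0.03,0,0],
    [-0.43,0.07,-1.53,-0.01,0.07,0.01,0],
    [-0.64,0.1,-2.3,-0.02,0.1,0.01,0],
    [-0.85,0.14,-3.07,-0.02,0.13,0.01,0],
    [-1.05,0.18,-3.84,-0.03,0.17,0.01,0],
    [-1.04,0.18,-3.84,-0.03,0.17,0.01,0],
    [-1.03,0.18,-3.84,-0.03,0.17,0.01,0],
    [-1.02,0.18,-3.85,-0.03,0.17,0.01,0],
    [-1.01,0.19,-3.85,-0.03,0.17,0.01,0],
    [-1.0,0.19,-3.85,-0.03,0.17,0.01,0],
    [-0.99,0.19,-3.85,-0.03,0.17,0.01,0],
    [-0.97,0.19,-3.86,-0.03,0.17,0.01,0],
  ],
)

```text
time: 17.3
ee_pos: [359.1, -145.7, 158.8]
tool_rot: [-0.703, 0.704, 0.074, 0.071]
force: [0.9, -0.5, -3.5]
gripper_width: 14.1
```

play_rows(
  moves=[
    [-0.77,0.16,-3.09,-0.02,0.13,0.01,0],
    [-0.57,0.12,-2.32,-0.02,0.1,0.01,0],
    [-0.38,0.08,-1.55,-0.01,0.07,0.01,0],
    [-0.19,0.04,-0.77,-0.01,0.03,0,0],
    [0,0,0,0,0,0,0],
    [0,0,0,0,0,0,0],
    [0,0,0,0,0,0,0],
    [0,0,0,0,0,0,0],
  ],
)

```text
time: 18.1
ee_pos: [343.3, -220.4, 151.3]
tool_rot: [0.704, -0.703, -0.072, -0.071]
force: [0.1, 0.7, -2.9]
gripper_width: 13.9
```

```bash
python3 snap.py w15 wrist; python3 snap.py s15 side; python3 -c "
from h import *
p,R,o=cur(); print(p,p+R.apply(OFF),o['force'])
import cv2
im=cv2.imread('pics/s15.png')[140:300,230:430]
cv2.imwrite('pics/s15z.png',cv2.resize(im,None,fx=3.7,fy=3.7,interpolation=cv2.INTER_CUBIC))"
```

```text
18.1 [ 343.3 -220.4  151.3] [[0.979, 0.202, -0.001], [0.001, 0.001, 1.0], [0.202, -0.979, 0.001]] [ 0.1  0.7 -2.9] [-0.8  -0.52  2.34  0.16  1.18 -0.85]
18.15 [ 343.3 -220.4  151.3] [[0.979, 0.202, -0.001], [0.001, 0.001, 1.0], [0.202, -0.979, 0.001]] [ 1.4  0.3 -2.4] [-0.8  -0.52  2.34  0.16  1.18 -0.85]
[ 343.33585376 -220.56251601  151.31591694] [ 457.83429576 -222.14810277  101.09866199] [-0.24963156  0.01237985 -3.90801877]
```

View pics/s15z.png

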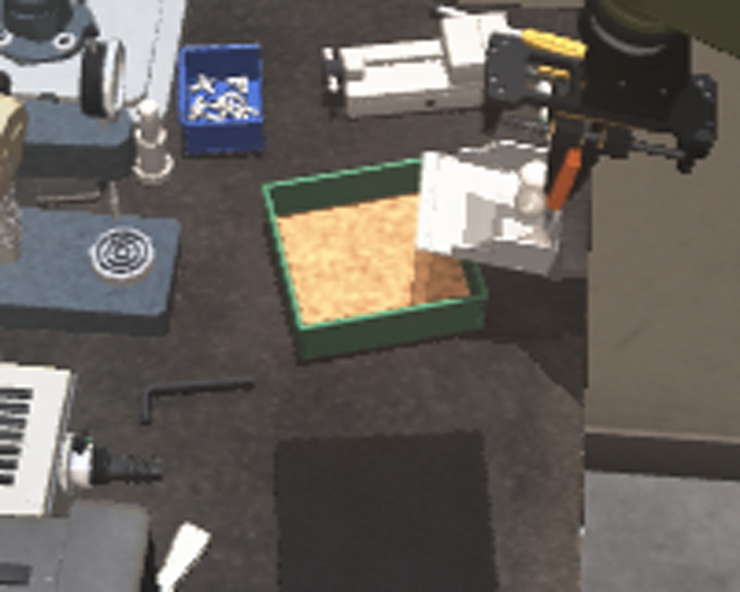

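View pics/w15.png

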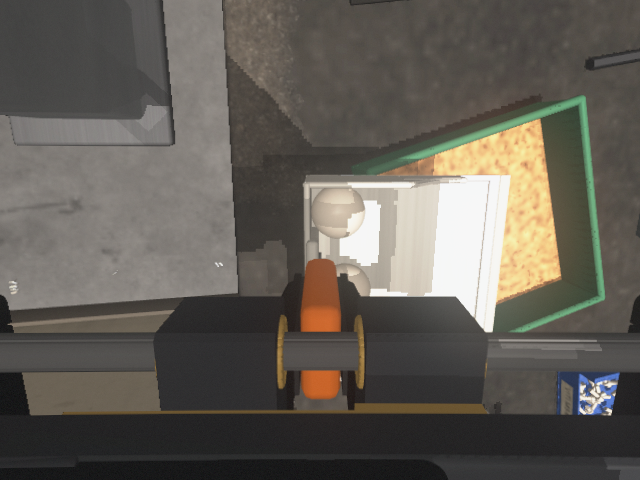

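Run:
```python
from h import *
import pickle
c=pickle.load(open("pics/w15c.pkl","rb"))
a=plane(c,[[584,98],[604,298]],45)[:,:2]; print(a, np.linalg.norm(a[1]-a[0]))
e=(a[0]-a[1]); e/=np.linalg.norm(e); n=np.array([-e[1],e[0]]); print("center",a.mean(0)+80*n, np.degrees(np.arctan2(-n[1],-n[0])))
p,R,o=cur()
seq=[(11.5,100),(8,90),(4,80),(0,72),(-3,68),(-6,66)]
def go(seq):
    out=[]
    pp,RR=p0,R0
    for t,z in seq:
        q,Q=tcp([457,-223,z],0,t)
        out+=rows(pp,RR,q,Q,1,0,False); pp,RR=q,Q
    return out
p0,R0=p,R
print(go([(8,92),(5,84),(2,77),(-1,72),(-4,68),(-6,66)]))
p0,R0=tcp([457,-223,66],0,-6)
print(go([(-10,64),(-14,62),(-18,60),(-22,57),(-26,54),(-30,52),(-34,52),(-38,52),(-42,52)]))
```

```text
[[ 548.88358408 -126.45826589]
 [ 595.78245676 -276.49935001]] 157.19997195223243
center [ 495.97622099 -225.34592298] 17.35786317349013
[[0.22, 0.24, -0.07, -0.04, 0.03, 3.65, 0], [0.28, 0.27, 0.0, 0.0, 0.0, 3.0, 0], [0.33, 0.17, 0.0, 0.0, 0.0, 3.0, 0], [0.37, -0.02, 0.0, 0.0, 0.0, 3.0, 0], [0.4, -0.12, 0.0, 0.0, 0.0, 3.0, 0], [0.27, -0.15, 0.0, 0.0, 0.0, 2.0, 0]]
[[0.55, -0.49, 0.0, 0.0, 0.0, 4.0, 0], [0.56, -0.5, 0.0, 0.0, 0.0, 4.0, 0], [0.58, -0.5, 0.0, 0.0, 0.0, 4.0, 0], [0.62, -0.41, 0.0, 0.0, 0.0, 4.0, 0], [0.64, -0.42, 0.0, 0.0, 0.0, 4.0, 0], [0.62, -0.51, 0.0, 0.0, 0.0, 4.0, 0], [0.53, -0.69, 0.0, 0.0, 0.0, 4.0, 0], [0.53, -0.69, 0.0, 0.0, 0.0, 4.0, 0], [0.53, -0.69, 0.0, 0.0, 0.0, 4.0, 0]]
```

Bin centre (496,-225) confirmed. Level slowly so the balls roll gently to the ridge.

play_rows(
  moves=[
    [0.22,0.24,-0.1,0,0,3.65,0],
    [0.28,0.27,0,0,0,3,0],
    [0.33,0.17,0,0,0,3,0],
    [0.37,-0.02,0,0,0,3,0],
    [0.4,-0.12,0,0,0,3,0],
    [0.27,-0.15,0,0,0,2,0],
    [0,0,0,0,0,0,0],
    [0,0,0,0,0,0,0],
    [0,0,0,0,0,0,0],
    [0,0,0,0,0,0,0],
  ],
)

```text
time: 19.2
ee_pos: [362.4, -222.0, 148.3]
tool_rot: [0.706, -0.706, 0.037, 0.037]
force: [0.2, -0.4, -2.4]
gripper_width: 14.1
```

```bash
python3 snap.py w16 wrist;python3 -c "
from h import *
p,R,o=cur(); print(p,p+R.apply(OFF),o['force'])"
```

```text
19.2 [ 362.4 -222.   148.3] [[0.995, -0.104, 0.001], [-0.001, 0.001, 1.0], [-0.104, -0.995, 0.001]] [ 0.2 -0.4 -2.4] [-0.64 -0.27  2.17 -0.06  1.33 -0.62]
[ 362.42516662 -222.06884176  148.36750395] [ 456.31048044 -223.80358638   65.80408282] [ 0.70593865 -0.36124198 -3.77651375]
```

View pics/w16.png

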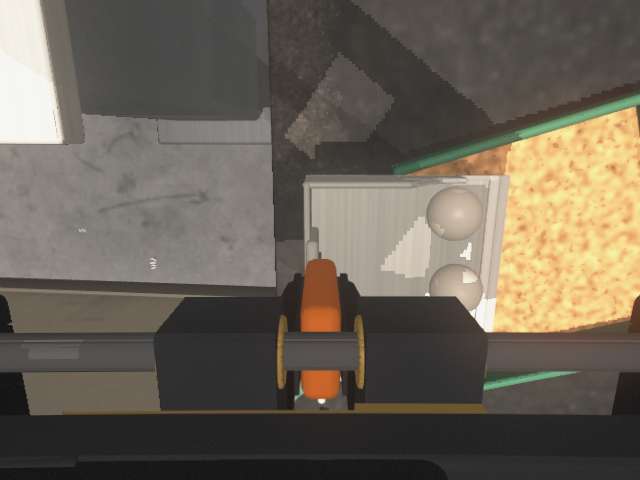

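play_rows(
  moves=[
    [0.55,-0.49,0,0,0,4,0],
    [0.56,-0.5,0,0,0,4,0],
    [0.58,-0.5,0,0,0,4,0],
    [0.62,-0.41,0,0,0,4,0],
    [0.64,-0.42,0,0,0,4,0],
    [0.62,-0.51,0,0,0,4,0],
    [0.53,-0.69,0,0,0,4,0],
    [0.53,-0.69,0,0,0,4,0],
    [0.53,-0.69,0,0,0,4,0],
    [0,0,0,0,0,0,0],
    [0,0,0,0,0,0,0],
    [0,0,0,0,0,0,0],
  ],
)

```text
time: 20.45
ee_pos: [428.9, -222.2, 174.0]
tool_rot: [0.661, -0.66, 0.253, 0.253]
force: [-0.9, -0.4, -1.9]
gripper_width: 13.7
```

```bash
python3 snap.py w17 wrist;python3 snap.py s17 side; python3 -c "
from h import *
p,R,o=cur(); print(p,p+R.apply(OFF),o['force'])
import cv2
im=cv2.imread('pics/s17.png')[140:300,230:430]
cv2.imwrite('pics/s17z.png',cv2.resize(im,None,fx=3.7,fy=3.7,interpolation=cv2.INTER_CUBIC))"
```

```text
20.45 [ 428.9 -222.2  174. ] [[0.744, -0.668, 0.001], [-0.0, 0.001, 1.0], [-0.668, -0.744, 0.001]] [-0.9 -0.4 -1.9] [-0.43  0.23  1.75 -0.29  1.83 -0.41]
20.5 [ 428.8 -222.3  174.2] [[0.744, -0.668, 0.001], [-0.0, 0.001, 1.0], [-0.668, -0.744, 0.001]] [ 0.4  0.4 -1.7] [-0.43  0.23  1.75 -0.29  1.83 -0.41]
[ 428.83158718 -222.2450463   174.22441638] [ 456.42329987 -223.92152299   52.28153296] [ 0.53617428 -0.48189184 -2.4408067 ]
```

View pics/s17z.png

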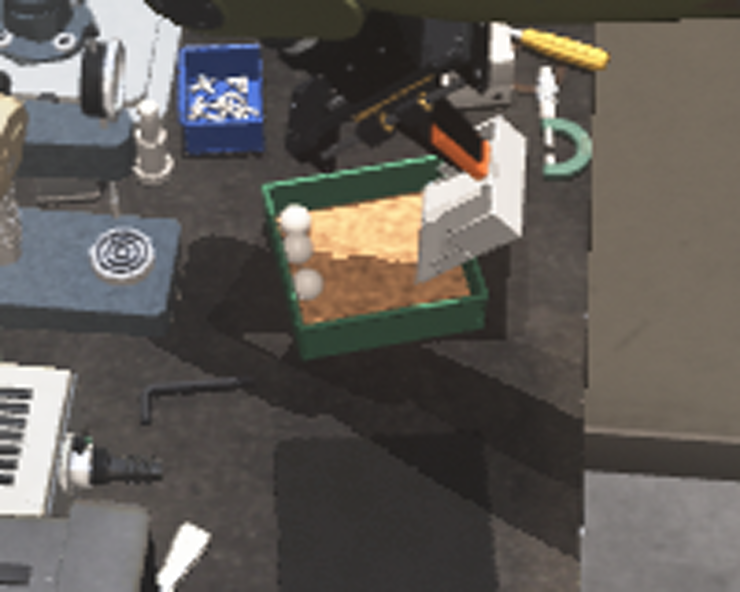

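View pics/w17.png

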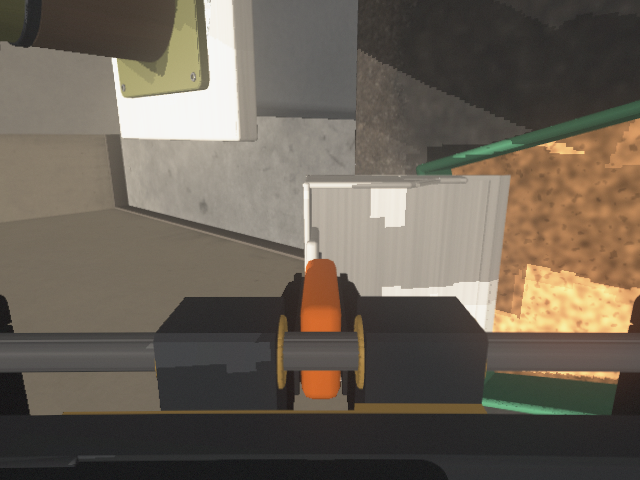

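Run:
```python
from h import *
p,R,o=cur()
a=p+[0,0,60]; rows(p,R,a,R,2,0)
b=np.array([400,-200,250.]); rows(a,R,b,down(0),6,0)
t=np.array([421,26,140.]); rows(b,down(0),t,down(0),7,0)
```

```text
2 rows: [[-2.0, -2.23, 0.0, 0.0, 0.0, 0.0, 0], [-2.0, -2.23, 0.0, 0.0, 0.0, 0.0, 0]]
6 rows: [[-0.53, 0.13, 0.37, -0.01, -0.01, -6.99, 0], [-0.54, 0.06, 0.37, -0.01, -0.01, -6.99, 0], [-0.55, -0.01, 0.37, -0.01, -0.01, -6.99, 0], [-0.54, -0.07, 0.37, -0.01, -0.01, -6.99, 0], [-0.53, -0.14, 0.37, -0.01, -0.01, -6.99, 0], [-0.51, -0.2, 0.37, -0.01, -0.01, -6.99, 0]]
7 rows: [[0.3, 1.57, 3.23, 0.0, 0.0, 0.0, 0], [0.3, 1.57, 3.23, 0.0, 0.0, 0.0, 0], [0.3, 1.57, 3.23, 0.0, 0.0, 0.0, 0], [0.3, 1.57, 3.23, 0.0, 0.0, 0.0, 0], [0.3, 1.57, 3.23, 0.0, 0.0, 0.0, 0], [0.3, 1.57, 3.23, 0.0, 0.0, 0.0, 0], [0.3, 1.57, 3.23, 0.0, 0.0, 0.0, 0]]
```

play_rows(
  moves=[
    [-2,-2.23,0,0,0,0,0],
    [-2,-2.23,0,0,0,0,0],
    [-0.53,0.13,0.37,0,0,-6.99,0],
    [-0.54,0.06,0.37,0,0,-6.99,0],
    [-0.55,0,0.37,0,0,-6.99,0],
    [-0.54,-0.07,0.37,0,0,-6.99,0],
    [-0.53,-0.14,0.37,0,0,-6.99,0],
    [-0.51,-0.2,0.37,0,0,-6.99,0],
    [0,0,0,0,0,0,0],
  ],
)

```text
time: 21.45
ee_pos: [398.0, -199.6, 250.3]
tool_rot: [-0.707, 0.707, -0.0, 0.001]
force: [-0.8, 0.5, -1.5]
gripper_width: 13.5
```

play_rows(
  moves=[
    [0.3,1.57,3.23,0,0,0,0],
    [0.3,1.57,3.23,0,0,0,0],
    [0.3,1.57,3.23,0,0,0,0],
    [0.3,1.57,3.23,0,0,0,0],
    [0.3,1.57,3.23,0,0,0,0],
    [0.3,1.57,3.23,0,0,0,0],
    [0.3,1.57,3.23,0,0,0,0],
    [0,0,0,0,0,0,0],
    [0,0,0,0,0,0,0],
    [0,0,0,0,0,0,0],
  ],
)

```text
time: 22.45
ee_pos: [422.0, 25.6, 140.0]
tool_rot: [-0.707, 0.707, -0.001, -0.0]
force: [0.3, 0.1, -1.6]
gripper_width: 14.0
```

```bash
python3 snap.py w18 wrist
python3 - <<'E'
from h import *
import pickle
p,R,o=cur()
c=pickle.load(open(f"pics/w18c.pkl","rb")); d=np.load(f"pics/w18d.npy"); im=cv2.imread(f"pics/w18.png"); P=cloud(c,d)
H,S,V=cv2.split(cv2.cvtColor(im,cv2.COLOR_BGR2HSV))
L=R.inv().apply((P-p).reshape(-1,3)).reshape(480,640,3)
m=(S<70)&(V>120)&(L[...,0]>5)&(L[...,0]<85)&(L[...,2]>-25)&(L[...,2]<40)&(L[...,1]>60)&(L[...,1]<80)
q=L[m];A=np.c_[q[:,0],q[:,2],np.ones(len(q))]; print("floor",np.linalg.lstsq(A,q[:,1],rcond=None)[0])
rows(p,R,[421,26,82],down(0,-0.1),5,0)
E
```

```text
22.45 [422.   25.6 140. ] [[1.0, -0.001, 0.001], [-0.001, -0.0, 1.0], [-0.001, -1.0, -0.0]] [ 0.3  0.1 -1.6] [-0.07 -0.33  2.23 -0.    1.25 -0.07]
floor [ 1.16183703e-03 -1.95100972e-03  6.99018036e+01]
5 rows: [[-0.02, 1.16, 0.01, -0.0, -0.02, 0.01, 0], [-0.02, 1.16, 0.01, -0.0, -0.02, 0.01, 0], [-0.02, 1.16, 0.01, -0.0, -0.02, 0.01, 0], [-0.02, 1.16, 0.01, -0.0, -0.02, 0.01, 0], [-0.02, 1.16, 0.01, -0.0, -0.02, 0.01, 0]]
```

View pics/w18.png

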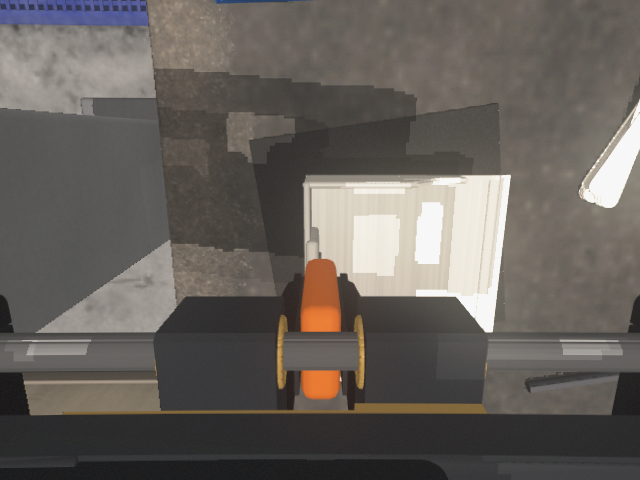

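Over the mat, level and empty. Down.

play_rows(
  moves=[
    [0,1.4,0,0,0,0,0],
    [0,1.4,0,0,0,0,0],
    [0,1.4,0,0,0,0,0],
    [0,1.1,0,0,0,0,0],
    [0,0.5,0,0,0,0,0],
    [0,0.3,0,0,0,0,0],
    [0,0,0,0,0,0,0],
  ],
)

```text
time: 23.2
ee_pos: [421.4, 26.2, 78.2]
tool_rot: [0.707, -0.707, 0.001, 0.0]
force: [-0.1, 0.5, -2.5]
gripper_width: 14.0
```

play_rows(
  moves=[
    [0,0.2,0,0,0,0,0],
    [0,0.1,0,0,0,0,0],
    [0,0,0,0,0,0,0],
  ],
)

```text
time: 23.5
ee_pos: [421.7, 26.3, 75.7]
tool_rot: [0.707, -0.707, 0.0, 0.0]
force: [-0.2, -0.6, -1.7]
gripper_width: 13.9
```

play_rows(
  moves=[
    [0,0.05,0,0,0,0,0],
    [0,0.05,0,0,0,0,0],
    [0,0,0,0,0,0,0],
  ],
)

```text
time: 23.8
ee_pos: [421.9, 26.4, 75.7]
tool_rot: [0.707, -0.707, 0.0, 0.0]
force: [-5.3, 0.9, 5.4]
gripper_width: 13.8
```

play_rows(
  moves=[
    [0,0,0,0,0,0,0.2],
    [0,0,0,0,0,0,0.3],
    [0,0,0,0,0,0,0.5],
    [0,0,0,0,0,0,0.6],
    [0,0,0,0,0,0,0.7],
    [0,0,0,0,0,0,0.7],
    [0,0,0,0,0,0,0.7],
    [0,0,0,0,0,0,0.7],
    [0,0,0,0,0,0,0.7],
  ],
)

```text
time: 24.7
ee_pos: [421.4, 26.3, 74.5]
tool_rot: [0.707, -0.707, 0.001, 0.0]
force: [-0.1, -0.1, -0.3]
gripper_width: 66.3
```

play_rows(
  moves=[
    [0,-0.5,0,0,0,0,0.7],
    [0,-1,0,0,0,0,0.7],
    [0,-2,0,0,0,0,0.7],
    [0,-3,0,0,0,0,0.7],
    [0,-3,0,0,0,0,0.7],
    [0,-3,0,0,0,0,0.7],
    [0,-3,0,0,0,0,0.7],
    [0,-3,0,0,0,0,0.7],
    [0,0,0,0,0,0,0.7],
    [0,0,0,0,0,0,0.7],
  ],
)

```text
time: 25.7
ee_pos: [422.0, 26.1, 260.6]
tool_rot: [0.707, -0.707, -0.0, -0.001]
force: [-0.4, -0.1, -0.7]
gripper_width: 66.4
```

```bash
python3 snap.py w19 wrist; python3 snap.py s19 side
python3 - <<'E'
from h import *
import pickle
c=pickle.load(open(f"pics/w19c.pkl","rb")); d=np.load(f"pics/w19d.npy"); im=cv2.imread(f"pics/w19.png"); P=cloud(c,d)
H,S,V=cv2.split(cv2.cvtColor(im,cv2.COLOR_BGR2HSV))
m=(H>4)&(H<18)&(S>150)&(P[...,2]>96)&(P[...,2]<110); v,u=np.where(m); pl=plane(c,np.c_[u,v],103)
r=cv2.minAreaRect(pl[:,:2].astype(np.float32)); print(m.sum(), r)
m=(S<60)&(V>120)&(P[...,2]<12)&(P[...,2]>2)&(P[...,0]>425)&(P[...,0]<520)&(abs(P[...,1]-25)<40); q=P[m]
print("floor",np.median(q[:,2]),np.linalg.lstsq(np.c_[q[:,:2],np.ones(len(q))],q[:,2],rcond=None)[0])
c=pickle.load(open(f"pics/s19c.pkl","rb")); d=np.load(f"pics/s19d.npy"); im=cv2.imread(f"pics/s19.png"); P=cloud(c,d)
H,S,V=cv2.split(cv2.cvtColor(im,cv2.COLOR_BGR2HSV))
m=((S<50)&(V>110)&(P[...,2]>10)&(P[...,2]<50)&(P[...,0]>420)&(P[...,0]<600)&(P[...,1]<-140)&(P[...,1]>-320)).astype(np.uint8)
k,l,st,ce=cv2.connectedComponentsWithStats(m)
for i in range(1,k):
    if st[i,4]>8:
        x=plane(c,[ce[i]],20)[0]; a=np.radians(-17.4); e=x[:2]-[497,-224]
        print(st[i],x.round(1),"bin",(np.cos(a)*e[0]-np.sin(a)*e[1]).round(1),(np.sin(a)*e[0]+np.cos(a)*e[1]).round(1))
cv2.imwrite('pics/s19z.png',cv2.resize(im[130:400,230:430],None,fx=2.2,fy=2.2,interpolation=cv2.INTER_CUBIC))
p,R,o=cur(); print(p,o["gripper_width"],o["force"])
E
```

```text
25.7 [422.   26.1 260.6] [[1.0, 0.001, 0.0], [-0.001, 0.001, 1.0], [0.001, -1.0, 0.001]] [-0.4 -0.1 -0.7] [-0.07 -0.43  2.09  0.    1.48 -0.07]
25.75 [421.3  26.1 259.1] [[1.0, -0.002, 0.001], [-0.001, 0.001, 1.0], [-0.002, -1.0, 0.001]] [-0.5 -0.7 -0.4] [-0.07 -0.43  2.09  0.    1.48 -0.07]
672 ((421.659912109375, 25.206525802612305), (35.03035354614258, 11.77923583984375), 89.97982788085938)
floor 5.9461136476305185 [4.69258365e-03 3.67396426e-04 3.71861681e+00]
[306 195   8  16 104] [ 567.6 -245.4   20. ] bin 61.0 -41.5
[309 213   8   8  55] [ 553.1 -190.7   20. ] bin 63.5 15.0
[420.98878084  26.15785431 258.27012431] 66.70713785900905 [ 0.58704915  0.00934017 -0.94576229]
```

View pics/s19z.png

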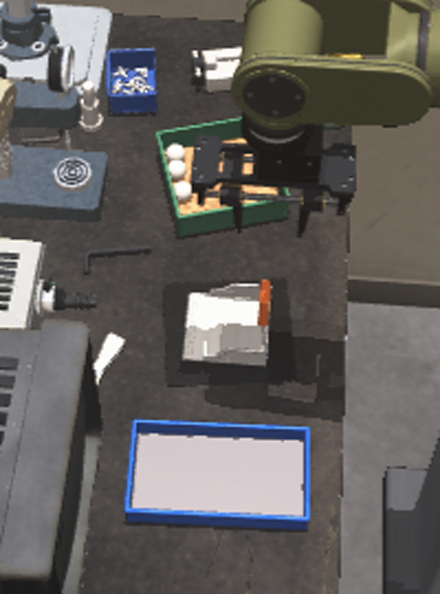

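View pics/w19.png

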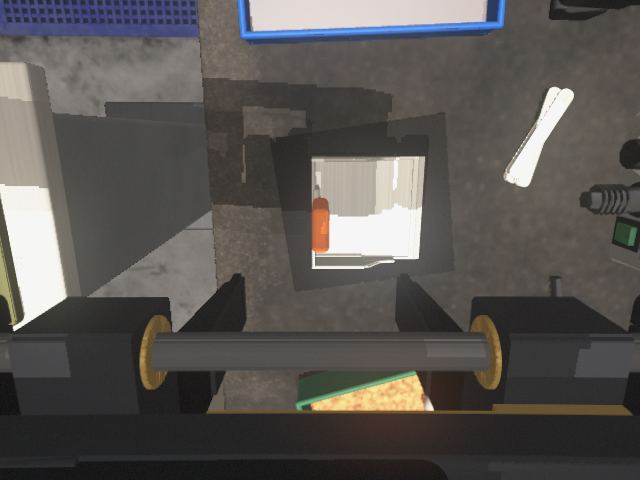

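Run:
```python
from h import *
print(bot.job_done())
```

```text
the job is handed in; nothing more can be done
None
```

I took the scoop by its orange handle and pushed it along the tray to the far wall, which brought all three balls in with one scoopful. I tipped them into the green bin, stood the empty scoop back on its mat and let go. The job was handed in at about 26 s of the 72 s; no verdict was reported.

**Last checks**
- **Balls:** the side view shows all three inside the bin against its far wall, about 61 mm from the middle (the limit is 70 mm). The view merged two of the balls into one blob, so I did not measure each one separately. I did not check their speed directly.
- **Scoop:** it stands upright, with its middle within about 2 mm of the mat's middle and its pan floor at 5.9 mm height.
- **Arm:** the gripper is open and clear, well above the scoop.
- **Bystanders:** I saw no bystander disturbed in the pictures, but I did not measure their positions.

**One slip:** my first move misread the tool's axes and swung the arm up and back, bringing joint 2 to its lower limit (read as -1.024, range given as -1.02). It touched nothing, and I corrected it before going near the scene.

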